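Lay out a handrail post kit on the kitting board

ROBOT

A 7-joint arm with a two-finger parallel gripper is mounted at the origin on the work surface. World frame = base frame: x ahead of the robot, y to its left, z up, the work surface at z = 0. Lengths are in m, angles in rad, forces in N, time in s.
With the tool pointing down it reaches from about 0.35 to 0.9 m from the base axis. Payload 8.1 kg.
Tool frame: the origin (TCP) lies midway between the tips of the shut fingers; the grasp point (between the pads) lies 19 mm behind it; x points along the fingers, z is the direction in which the jaws open and shut, and the axes are right-handed (so a half turn about x gives the same grasp; the last joint's range is limited). The gripper opens to 92 mm and grips with 3 to 60 N. Pads are 19 mm wide; open, the fingers measure 130 mm over their backs; the gripper's body (75 mm by 190 mm) begins 47 mm behind the grasp point.
Start: joints at [1.13, 0.434, 0.025, 1.573, -0.012, 1.134, -0.075], TCP at [0.207, -0.59, 0.19] pointing down, gripper open.
Joint ranges: [-2.62, 2.62], [-0.44, 2.09], [-1.27, 1.32], [0.08, 2.57], [-1.32, 4.46], [0.12, 2], [-2.74, 2.74]. Speed limits (rad/s): [2.22, 2.22, 3.01, 3.01, 3.14, 3.14, 3.14].

INTERFACE

Orientations are given as a rotation vector (axis times angle).
In Python, from cell import arm, optics, finder gives the robot as it stands.
- The arm moves only by the tool send_rows, never from a script. Its argument "rows" is a list that holds one entry, the list of rows, each a list of 7 numbers: the shift along the tool's x, y, z in mm, then the turn, a rotation vector about the tool's x, y, z in degrees, then the opening in per cent of the stroke, from 0 (shut) to 100 (fully open). A call has exactly 8 rows; each row is the pose to reach, as a shift and turn from the pose commanded when the call began, along the tool's axes at that moment; what a row does not reach only later rows make up. A row lasts 1/10 s, in which the tool goes at most 50 mm and 8.59 degrees, less where a joint would pass 70% of its speed; a pose out of reach is approached as far as the arm can. A call with a gripper value outside its range is refused whole. The fingers move at their own pace and stop on an object; "grip_force" is the grip in N (left out, the last holds). Time passes only in rows, so rows that repeat a pose let the fingers close, or fill a call up. It gives the time, the measured TCP pose, the force and the opening at its end, in the units of the state.
- arm.observe(): the state, without advancing time (a new reading comes with each control period).
- optics.get_image(name): name is "scene" or "side" or "wrist"; returns (picture, depth): 384x512x3 uint8, red, green, blue; 384x512 float32, m along the optical axis (not along the pixel's ray), 0 where there is no reading.
- optics.get_calibration(name): a dict with "camera_matrix" (3x3 intrinsics, pixels), "position" and "orientation" of the camera in the world; the wrist camera has in their place "T_tool_cam" (4x4, takes a point from camera to tool coordinates, whose origin is the TCP and whose axes are the tool frame's). Camera axes: x right, y up, looking along -z (the intrinsics and any distortion apply to the point x, -y, -z); pixel columns grow to the right and rows downward; lengths in m; the calibration is good to about 2 mm. A picture is of the moment at which its call begins: read the wrist's pose just before it. get_calibration takes no time and is no camera call.
- arm.sign_off(): hands the job in, once; it reports no verdict.
Trained networks look in the newest picture that a camera, given by its name, has taken for a name from the list of things; names that differ only in an ending like _2 or _b are one class to them, and where a whole thing is asked for, a point or a joint stands for the part that bears it (a point fixed in the world has none). Each returns a list of dicts, best first, with "confidence" (0 to 1); they miss things now and then, are a little off and sometimes report something else, mostly with a low value. They report only what shows in the picture. A call takes as long as a camera call.
- finder.search_frame(camera, thing): "bbox" ([left, top, width, height] in pixels, round what is visible of it).
- finder.regions_of(camera, thing): "region" (384x512 bool, what is visible of it) and "bbox" ([left, top, width, height] in pixels, round what is visible of it).
- finder.place_of(camera, thing): "xy" ([column, row] in pixels: a listed point, or the origin of a listed thing).
The state is a dict: "clock": time; "joints": joint angles; "dq": joint speeds; "joint_efforts": joint torques, N m; "position": TCP position; "ee_rot": TCP orientation; "force": force on the tool from outside, world axes, zero at the start; "ft_torque": the same for the moment, N m; "width": opening from 0.0 (shut) to 1.0 (fully open).
Only numpy, scipy, OpenCV 4.12 (cv2) and the standard library are available. Lean on these libraries where they do the work, as an engineer would, in place of code of your own. Each camera call takes 0.05 s, during which the arm holds its last target.

TASK

Lay out the handrail post kit on the plywood kitting board in the order it goes up the post: the steel packer flat in the fenced corner and pushed home against both fences, the black pad squared up on top of it against the same two fences, and the oblong base flange standing on the pad, socket up and flush with the stack. In line with the flange's socket along the long fence, lay the elbow flat near the board's open end with one leg pointing at the flange, and lay the tee flat midway between flange and elbow with its run along that line; the elbow's other leg and the tee's branch both point straight away from the long fence. Leave the round flange and the upright straight coupling where they are, and let go of everything.

Things in the scene. Friction and masses are not known exactly. Their poses are not given: they have to be found in the camera images.
- board: Fixed plywood board 130 (x) x 336 (y) x 9 mm, top 9 mm above the bench. Two aluminium fences, 5 mm thick, tops 25 mm above the bench (16 mm above the plywood), meet in one corner: the long fence along the +x edge, inner face at x +60 mm; the short one along the +y edge, inner face at y +163 mm. The -x side and the -y end (y -168 mm, the open end) are bare. Origin: centre of underside, z up.
- packer: Loose plate of bare bright steel, smooth, two 12 mm bolt holes: 64 (x) x 110 (y) x 10 mm, 0.46 kg. Origin: centre of underside, z up. Home in the corner, on the board: origin at board x +28, y +108, z +9 mm, its length along the long fence (a half turn is the same).
- pad: Loose stiff black rubber pad, finely ribbed top, two 12 mm bolt holes: 64 (x) x 110 (y) x 12 mm, 0.09 kg. Origin: centre of underside, z up. Its place is on the packer: board x +28, y +108, z +19 mm (a half turn is the same).
- flange: Loose oblong base flange, grey cast metal: plate 64 (x) x 110 (y) x 8 mm, two bolt holes; in its middle an upright round socket, 36 mm outside diameter, from 8 to 50 mm above the underside. 0.42 kg. Origin: centre of underside, z up. Its place is on the pad: board x +28, y +108, z +31 mm (a half turn is the same).
- tee: Loose grey cast tee lying flat: sleeves of 34 mm outside diameter, axes 17 mm above the underside. Run 72 mm long, along y at x +36 mm; branch along -x, ending at x -20 mm. Origin: underside, under the middle of the branch's free part, where it can be gripped across (along y); z up. 0.33 kg. In place its axes point as the board's do, origin at board x -8, z +9 mm.
- elbow: Loose grey cast elbow lying flat: an L of two equal legs, 34 mm outside diameter, axes 17 mm above the underside, crossing at x +36, y 0. One leg runs to x -20 mm, the other to y +56 mm. Origin: underside, under the -x leg, which can be gripped across there (along y); z up. 0.3 kg. In place its axes point as the board's do, origin at board x -8, y about -120, z +9 mm.
- round_flange: Loose round flange, grey cast metal: disc 82 mm in diameter, 8 mm thick, with a stub socket of 36 mm diameter, 38 mm high overall. Origin: centre of underside. Not part of the kit: leave it where it is.
- coupling: Loose straight coupling, a plain grey metal tube standing upright, 36 mm diameter, 74 mm high. Origin: centre of underside. Not part of the kit: leave it where it is.

How it is judged:
By the outcome, as a careful person would: the job done as asked, in the order asked, and still so for the second after the job is handed in, with the robot touching nothing.
It also fails if it takes over 144 s, if anything falls off the work surface, if the arm or the gripper's body presses on something with over 40 N, if the wrist force passes 120 N, or if a joint passes its speed limit or range.

## Working session

There is one attempt and no reset: what is moved stays moved. The work goes in short steps, Python scripts to look and compute and a tool call to move; the robot and the scene stay as the last step left them, time stands still between calls to the robot, and variables do not carry over. Pictures are saved under pics/ and viewed, and the job is handed in when it is done.

Besides the shell and the picture viewer there is one more tool, called in YAML: its name, and indented under it one key for each argument. send_rows: Moves the arm, as the interface text tells. Its arguments: {"type":"object","properties":{"rows":{"type":"array"},"grip_force":{"type":"number"}},"required":["rows"]}

```bash
ls; mkdir -p pics
cat > h.py <<'E'
import numpy as np, cv2
from scipy.spatial.transform import Rotation as R
from cell import arm, optics, finder
def shot(name,fn=None):
    s=arm.observe(); im,d=optics.get_image(name); 
    if fn: cv2.imwrite('pics/'+fn+'.png',cv2.cvtColor(im,cv2.COLOR_RGB2BGR))
    np.savez('/tmp/'+(fn or name)+'.npz',im=im,d=d,pos=s['position'],rot=s['ee_rot'])
    return im,d,s
def campose(name,s):
    c=optics.get_calibration(name)
    K=np.array(c['camera_matrix'])
    if name=='wrist':
        T=np.eye(4);T[:3,:3]=R.from_rotvec(s['ee_rot']).as_matrix();T[:3,3]=s['position']
        T=T@np.array(c['T_tool_cam'])
    else:
        T=np.eye(4);o=np.array(c['orientation'])
        T[:3,:3]=o if o.shape==(3,3) else R.from_rotvec(o).as_matrix();T[:3,3]=c['position']
    return K,T,c
def cloud(name,d,s):
    K,T,c=campose(name,s)
    v,u=np.mgrid[:d.shape[0],:d.shape[1]]
    x=(u-K[0,2])/K[0,0]*d;y=(v-K[1,2])/K[1,1]*d
    P=np.stack([x,-y,-d],-1)@T[:3,:3].T+T[:3,3]
    P[d==0]=np.nan
    return P
E
python3 - <<'E'
from h import *
np.set_printoptions(precision=4,suppress=True)
for n in ['scene','side','wrist']:
    im,d,s=shot(n,n+'0'); c=optics.get_calibration(n); print(n,c)
print(s)
E
```

```text
pics
scene {'camera_matrix': array([[465.9932,   0.    , 258.4456],
       [  0.    , 465.9932, 191.2653],
       [  0.    ,   0.    ,   1.    ]]), 'position': array([ 1.0883, -0.116 ,  0.9771]), 'orientation': array([0.4856, 0.393 , 1.3179])}
side {'camera_matrix': array([[482.9979,   0.    , 253.9925],
       [  0.    , 482.9979, 200.0077],
       [  0.    ,   0.    ,   1.    ]]), 'position': array([0.1906, 0.6493, 0.9239]), 'orientation': array([ 0.2163, -0.8936, -2.5621])}
wrist {'camera_matrix': array([[339.7066,   0.    , 256.8651],
       [  0.    , 339.7066, 191.6948],
       [  0.    ,   0.    ,   1.    ]]), 'T_tool_cam': array([[ 0.0007,  0.3077, -0.9515, -0.1959],
       [ 0.0013,  0.9515,  0.3077,  0.0844],
       [ 1.    , -0.0014,  0.0003, -0.001 ],
       [ 0.    ,  0.    ,  0.    ,  1.    ]])}
{'clock': 0.1, 'joints': array([ 1.1303,  0.4351,  0.025 ,  1.574 , -0.0116,  1.134 , -0.0751]), 'dq': array([-0.0006, -0.0019, -0.0001, -0.0034, -0.0012, -0.001 , -0.0005]), 'joint_efforts': array([  0.0036, -66.9124,   0.9883, -31.5148,  -0.0605,   0.0374,
         0.0001]), 'position': array([ 0.2069, -0.5892,  0.1891]), 'ee_rot': array([ 0.9577,  1.3515, -0.9565]), 'force': array([-0.2276, -0.9798,  0.7072]), 'ft_torque': array([-0.0228, -0.0148, -0.0184]), 'width': 1.0018882268869282}
```

View pics/scene0.png

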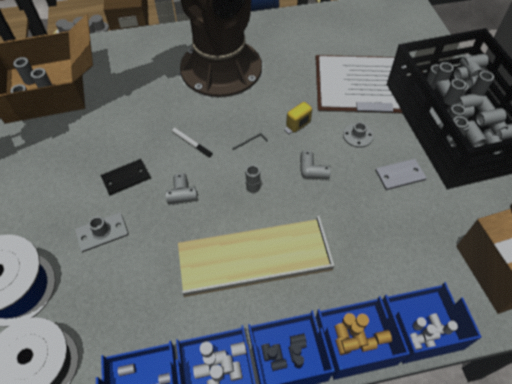

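View pics/side0.png

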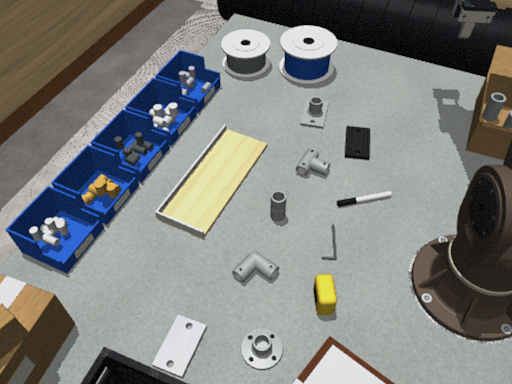

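View pics/wrist0.png

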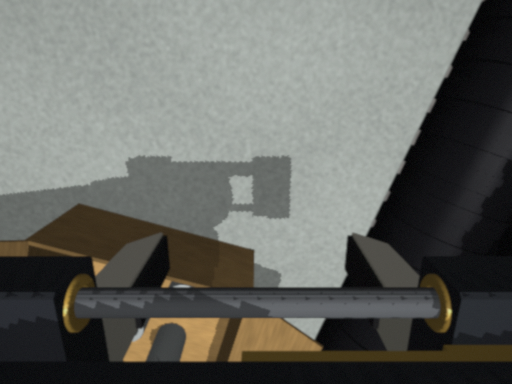

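The scene view shows the board at about (255,255), with fences on its bottom and right edges. The pad is at (126,177), flange (100,232), tee (181,190), elbow (314,166), packer (401,174), coupling (252,179) and round flange (357,134).

```bash
cat > m1.py <<'E'
from h import *
np.set_printoptions(precision=4,suppress=True)
res={}
for n in ['scene','side']:
    im,d,s=shot(n,n+'1'); P=cloud(n,d,s)
    # bench plane check
    for t in ['board','packer','pad','flange','tee','elbow','round_flange','coupling']:
        r=finder.regions_of(n,t)
        if not r: print(n,t,'none');continue
        m=r[0]['region']; res[n+'_'+t]=m
        Q=P[m]; Q=Q[~np.isnan(Q[:,0])]
        z=Q[:,2]
        rect=cv2.minAreaRect((Q[:,:2]*1000).astype(np.float32))
        print(n,t,round(r[0]['confidence'],2),len(r),m.sum(),'z pct',np.percentile(z,[2,50,98]),'rect',np.round(rect[0],1),np.round(rect[1],1),round(rect[2],1))
np.savez('/tmp/masks.npz',**res)
E
python3 m1.py
```

```text
scene board 0.85 2 8110 z pct [0.0023 0.0091 0.0256] rect [634.9 -27.6] [347.7 140.9] 89.0
scene packer 0.69 1 989 z pct [0.0007 0.0096 0.0139] rect [493.3 381.5] [ 66.5 112.4] 4.8
scene pad 0.87 1 1005 z pct [0.0001 0.0113 0.0157] rect [ 353.2 -304.3] [ 68.7 109.6] 15.1
scene flange 0.72 2 1209 z pct [0.0023 0.0085 0.0502] rect [ 498.6 -369.6] [ 71.9 109.4] 12.2
scene tee 0.69 1 632 z pct [0.0009 0.03   0.0368] rect [ 412.5 -170.3] [ 72.3 103.1] 87.0
scene elbow none
scene round_flange 0.82 1 651 z pct [-0.0016  0.0086  0.0388] rect [340.8 317.8] [91.8 84.7] 14.1
scene coupling 0.69 1 336 z pct [0.0051 0.0508 0.0754] rect [451.7   5.8] [33.4 34. ] 35.2
side board 0.86 1 5790 z pct [0.0034 0.0084 0.0246] rect [637.6 -26.8] [342.5 133.8] 88.8
side packer 0.97 1 1834 z pct [0.0014 0.0093 0.0128] rect [492.8 382.6] [ 69.5 114.9] 4.5
side pad 0.77 1 798 z pct [-0.0001  0.0107  0.0149] rect [ 351.6 -302.8] [ 65.9 118.6] 16.8
side flange 0.91 1 640 z pct [0.0001 0.0086 0.0494] rect [ 500.9 -365.9] [ 65.5 116.8] 10.4
side tee none
side elbow 0.94 1 762 z pct [0.0026 0.0299 0.0357] rect [425.4 177.1] [71.6 69.3] 74.7
side round_flange 0.66 2 1355 z pct [0.0031 0.0083 0.0387] rect [343.  320.3] [78.4 82.5] 26.5
side coupling 0.74 1 426 z pct [0.004  0.0508 0.0752] rect [447.1  11.9] [36.1 34.3] 75.4
```

```bash
cat > m2.py <<'E'
from h import *
np.set_printoptions(precision=4,suppress=True)
s=arm.observe();print(R.from_rotvec(s['ee_rot']).as_matrix())
for n in ['scene','side']:
    z=np.load('/tmp/%s1.npz'%n); K=None
    P=cloud(n,z['d'],s); M=np.load('/tmp/masks.npz')
    X=P.reshape(-1,3); X=X[~np.isnan(X[:,0])]
    # bench
    b=X[(abs(X[:,2])<.006)&(X[:,0]>.3)&(X[:,0]<.8)&(abs(X[:,1])<.4)]
    print(n,'bench z',np.median(b[:,2]))
    # fence pts
    f=X[(X[:,2]>.021)&(X[:,2]<.03)&(X[:,0]>.54)&(X[:,0]<.73)&(X[:,1]>-.25)&(X[:,1]<.2)]
    print('fence n',len(f),f.min(0),f.max(0))
    lf=f[(f[:,1]<.12)&(f[:,0]>.67)]; p=np.polyfit(lf[:,1],lf[:,0],1);print('long fence x=',p,len(lf),np.percentile(lf[:,0]-np.polyval(p,lf[:,1]),[5,95]))
    sf=f[(f[:,1]>.1)&(f[:,0]<.685)]; p=np.polyfit(sf[:,0],sf[:,1],1);print('short fence y=',p,len(sf),np.polyval(p,.63))
    # bins height
    q=X[(X[:,0]>.7)&(X[:,0]<.95)&(abs(X[:,1])<.3)&(X[:,2]>.03)&(X[:,2]<.2)]
    print('bins',q.min(0),q.max(0))
    for t in ['packer','pad','flange']:
        if n+'_'+t not in M: continue
        Q=P[M[n+'_'+t]];Q=Q[~np.isnan(Q[:,0])]
        h={'packer':.010,'pad':.012,'flange':.008}[t]
        Q=Q[abs(Q[:,2]-h)<.0035]
        rect=cv2.minAreaRect((Q[:,:2]*1000).astype(np.float32));print(t,len(Q),np.round(rect,1) if 0 else rect)
        A=Q[:,:2]-Q[:,:2].mean(0);w,v=np.linalg.eigh(A.T@A);a=v[:,1];print('  long axis deg',np.degrees(np.arctan2(a[1],a[0])),Q.mean(0))
E
python3 m2.py
```

```text
[[ 0.      0.9435  0.3313]
 [-0.0001  0.3313 -0.9435]
 [-1.     -0.      0.0001]]
scene bench z -9.622206360204721e-05
fence n 557 [ 0.5761 -0.1998  0.021 ] [0.7075 0.1393 0.0299]
long fence x= [0.0232 0.7016] 416 [-0.0029  0.0026]
short fence y= [-0.0235  0.1499] 105 0.13505724353949375
bins [ 0.8005 -0.2992  0.03  ] [0.9322 0.3    0.0951]
packer 839 ((493.06756591796875, 381.43896484375), (66.13109588623047, 112.3697738647461), 4.900452613830566)
  long axis deg 94.01517838609253 [0.4942 0.3807 0.0099]
pad 831 ((353.1126708984375, -304.5353088378906), (68.30953979492188, 109.58383178710938), 15.674031257629395)
  long axis deg 108.28049988431212 [ 0.3553 -0.3045  0.0117]
flange 780 ((500.9383544921875, -369.1053466796875), (67.169189453125, 109.40007019042969), 12.23427963256836)
  long axis deg 103.71421614781812 [ 0.5053 -0.368   0.0078]
side bench z -0.0006902366504006885
fence n 374 [ 0.5755 -0.1948  0.0211] [0.7066 0.1436 0.029 ]
long fence x= [0.0229 0.6995] 233 [-0.003   0.0031]
short fence y= [-0.0237  0.1536] 106 0.1386477709867096
bins [ 0.7977 -0.3     0.03  ] [0.9344 0.3    0.0939]
packer 1645 ((490.22515869140625, 384.5885009765625), (65.06492614746094, 110.40806579589844), 4.676416397094727)
  long axis deg 95.23721271738016 [0.4895 0.3864 0.0095]
pad 635 ((352.17333984375, -301.5638427734375), (63.880958557128906, 116.58943939208984), 16.656267166137695)
  long axis deg 108.00645664325577 [ 0.3511 -0.2988  0.0113]
flange 354 ((499.73760986328125, -365.1669616699219), (63.59564971923828, 115.15650177001953), 11.94715690612793)
  long axis deg 93.48629445812144 [ 0.4954 -0.3514  0.0075]
```

```bash
cat >> h.py <<'E'
BO=np.array([.6374,-.0288]);BY=-1.33
def b2w(x,y):
    t=np.radians(BY);return BO+np.array([np.cos(t)*x-np.sin(t)*y,np.sin(t)*x+np.cos(t)*y])/1000
def tgt(x,y,z,phi,verbose=True):
    s=arm.observe();M=R.from_rotvec(s['ee_rot']).as_matrix()
    p=np.radians(phi);T=np.array([[0,-np.sin(p),np.cos(p)],[0,np.cos(p),np.sin(p)],[-1,0,0]])
    dl=M.T@(np.array([x,y,z])-s['position'])*1000
    rv=np.degrees(R.from_matrix(M.T@T).as_rotvec())
    print('shift',np.round(dl,1),'turn',np.round(rv,2),'| now',np.round(s['position'],4),'phi',round(np.degrees(np.arctan2(M[1,2],M[0,2])),2),'F',np.round(s['force'],1),'w',round(s['width'],3),'t',round(s['clock'],2),'q7',np.round(s['joints'],2))
E
python3 -c "
from h import *
tgt(.49,-.1,.25,4.7)"
```

```text
shift [ -60.2  429.2 -368.3] turn [-75.35   0.     0.  ] | now [ 0.2071 -0.5897  0.1899] phi -70.65 F [-0.1  0.1 -0.1] w 1.001 t 1.05 q7 [ 1.13  0.43  0.02  1.57 -0.01  1.13 -0.08]
```

send_rows:
  rows:
    - [[-10,30,-26,-5,0,0,100],[-20,70,-60,-12,0,0,100],[-30,107,-92,-20,0,0,100],[-40,143,-123,-28,0,0,100],[-50,180,-154,-36,0,0,100],[-60,216,-185,-44,0,0,100],[-60,253,-217,-52,0,0,100],[-60,290,-248,-60,0,0,100]]

```text
clock: 1.85
position: [0.3994, -0.2579, 0.2506]
ee_rot: [0.141, 1.565, -0.142]
force: [0.9, -1.1, 0.4]
width: 1.0
```

```bash
python3 -c "
from h import *
tgt(.48,.37,.22,4.7)"
```

```text
shift [ 29.9 632.2 -33.4] turn [-15.03   0.07   0.06] | now [ 0.3994 -0.2579  0.2506] phi -10.33 F [ 0.9 -1.1  0.4] w 1.0 t 1.85 q7 [ 0.77  0.17 -0.35  1.81  0.06  1.18  0.21]
```

send_rows:
  rows:
    - [[0,50,0,-3,0,0,100],[0,100,0,-6,0,0,100],[0,150,-5,-9,0,0,100],[5,200,-10,-12,0,0,100],[10,250,-15,-15,0,0,100],[10,300,-20,-15,0,0,100],[15,350,-20,-15,0,0,100],[20,400,-25,-15,0,0,100]]

```text
clock: 2.65
position: [0.4483, 0.1377, 0.2304]
ee_rot: [-0.059, 1.568, 0.059]
force: [1.2, 0.4, 1.2]
width: 0.999
```

```bash
python3 -c "
from h import *
tgt(.48,.37,.20,4.7)"
```

```text
shift [ 30.4 229.3  49. ] turn [-0.41  0.09  0.01] | now [0.4483 0.1377 0.2304] phi 4.29 F [1.2 0.4 1.2] w 0.999 t 2.65 q7 [ 0.18  0.22 -0.7   1.83  0.15  1.14 -0.49]
```

send_rows:
  rows:
    - [[5,45,10,0,0,0,100],[10,90,20,0,0,0,100],[15,135,30,0,0,0,100],[20,175,40,0,0,0,100],[25,205,49,0,0,0,100],[30,220,49,0,0,0,100],[30,228,49,0,0,0,100],[30,228,49,0,0,0,100]]

```text
clock: 3.45
position: [0.4788, 0.3671, 0.2]
ee_rot: [-0.061, 1.57, 0.06]
force: [0.3, -0.9, 0.2]
width: 1.0
```

```bash
cat > wl.py <<'E'
# wrist look: python3 wl.py thing height fn
from h import *
import sys
np.set_printoptions(precision=4,suppress=True)
t=sys.argv[1];h=float(sys.argv[2]);fn=sys.argv[3]
im,d,s=shot('wrist',fn);P=cloud('wrist',d,s)
r=finder.regions_of('wrist',t)
for k in r[:2]: print(t,round(k['confidence'],2),k['bbox'])
if r:
    m=r[0]['region'];Q=P[m];Q=Q[~np.isnan(Q[:,0])]
    print('z',np.percentile(Q[:,2],[2,50,98]))
    Q=Q[abs(Q[:,2]-h)<.003]
    print(len(Q),cv2.minAreaRect((Q[:,:2]*1000).astype(np.float32)))
    cs,_=cv2.findContours(m.astype(np.uint8),0,1);cv2.drawContours(im,cs,-1,(255,0,0),1)
    cv2.imwrite('pics/'+fn+'.png',cv2.cvtColor(im,cv2.COLOR_RGB2BGR))
tgt(*s['position'],0)
E
python3 wl.py packer .010 w1
```

```text
packer 0.82 [239.3, 94.5, 62.6, 98.1]
packer 0.66 [170.6, 274.4, 66.9, 57.3]
z [0.0018 0.0109 0.0126]
5144 ((490.2945251464844, 382.60028076171875), (64.05506134033203, 109.94329071044922), 4.320277214050293)
shift [ 0.4  1.6 -0.8] turn [4.29 0.04 0.05] | now [0.4797 0.3656 0.2004] phi 4.29 F [ 0.2 -0.4 -0.5] w 1.001 t 3.55 q7 [-0.27  0.49 -0.7   1.57  0.33  1.21 -0.95]
```

View pics/w1.png

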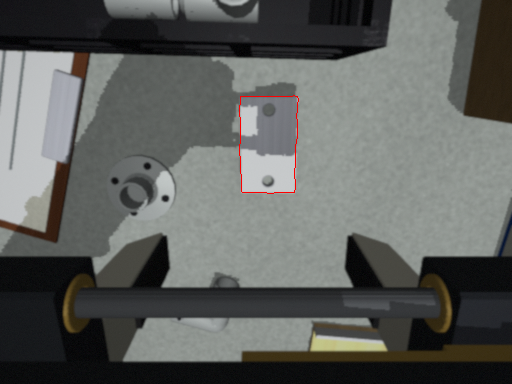

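Run:
```python
from h import *
for n,f in [('wrist','w1'),('scene','scene1')]:
    z=np.load('/tmp/%s.npz'%f);s=dict(position=z['pos'],ee_rot=z['rot'])
    X=cloud(n,z['d'],s).reshape(-1,3)
    q=X[(X[:,0]>.38)&(X[:,0]<.62)&(X[:,1]>.34)&(X[:,1]<.7)&(X[:,2]>.03)&(X[:,2]<.17)]
    print(n,len(q)); 
    if len(q): print(np.percentile(q,[0,1,50,99],axis=0))
    for a in np.arange(.38,.62,.04):
        k=q[(q[:,0]>a)&(q[:,0]<a+.04)]
        if len(k):print(round(a,2),np.percentile(k[:,1],1),k[:,2].max())
tgt(.4903,.3826,.060,4.3)
```

```text
wrist 11328
[[0.38000969 0.4721167  0.03006183]
 [0.3816947  0.4728247  0.0453103 ]
 [0.4645139  0.4833969  0.14979993]
 [0.55424069 0.51926886 0.15257774]]
0.38 0.4723601942467373 0.15335513638752224
0.42 0.47445036002674557 0.15315471653613427
0.46 0.4764040285990891 0.15353648745644824
0.5 0.47850513393925426 0.15318480556363187
0.54 0.4805049085271885 0.1530135257232697
scene 4775
[[0.38008969 0.46924666 0.03048514]
 [0.3817977  0.47167182 0.03539958]
 [0.47225748 0.52316209 0.09215141]
 [0.55823452 0.67212113 0.15202919]]
0.38 0.47033451737203114 0.15352814269650195
0.42 0.4724692359641665 0.1541430612173742
0.46 0.4743700350798995 0.1532646439330202
0.5 0.4757405638512768 0.15407738478461797
0.54 0.4780932662539503 0.15426572648198977
shift [140.4  16.3  11.8] turn [-0.01  0.04  0.05] | now [0.4797 0.3656 0.2004] phi 4.29 F [ 0.2 -0.4 -0.5] w 1.001 t 3.55 q7 [-0.27  0.49 -0.7   1.57  0.33  1.21 -0.95]
```

send_rows:
  rows:
    - [[30,4,3,0,0,0,100],[65,7,6,0,0,0,100],[100,10,12,0,0,0,100],[130,10,12,0,0,0,100],[155,10,12,0,0,0,100],[175,10,12,0,0,0,100],[186,10,12,0,0,0,100],[190,10,12,0,0,0,100]]

```text
clock: 4.35
position: [0.4908, 0.3763, 0.0095]
ee_rot: [-0.059, 1.57, 0.058]
force: [0.2, 0.1, -0.1]
width: 0.997
```

Run:
```python
from h import *
im,d,s=shot('wrist','w2')
tgt(.4903,.3766,.003,4.3)
```

```text
shift [ 6.7 -0.1 -0.6] turn [-0.01 -0.01  0.04] | now [0.4908 0.3768 0.0097] phi 4.29 F [ 0.3 -0.4  0.1] w 1.001 t 4.4 q7 [-0.35  0.7  -0.6   1.73  0.49  0.87 -1.09]
```

View pics/w2.png

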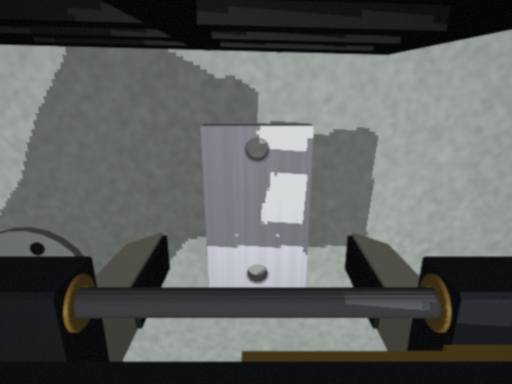

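Run:
```python
from h import *
s=arm.observe();K,T,c=campose('wrist',s);Ti=np.linalg.inv(np.array(c['T_tool_cam']))
for p in [(0,0,0),(0,.0095,.046),(0,-.0095,.046),(0,0,-.046),(-.019,0,.046),(-.03,0,.046),(0,0,.065),(.006,-.049,0),(0,.061,0)]:
    q=Ti@np.array([*p,1]);print(p,K[0,0]*q[0]/-q[2]+K[0,2],K[1,1]*-q[1]/-q[2]+K[1,2])
```

```text
(0, 0, 0) 256.299600400655 224.7724867844423
(0, 0.0095, 0.046) 330.83624080366275 210.67569472767647
(0, -0.0095, 0.046) 328.7950142143894 238.66261774617925
(0, 0, -0.046) 182.78732429551468 224.68374989907804
(-0.019, 0, 0.046) 336.5790636465583 238.13570754215587
(-0.03, 0, 0.046) 341.1115066849442 247.0130809314923
(0, 0, 0.065) 360.1581571929047 224.8978547547523
(0.006, -0.049, 0) 256.2594127918077 287.03359946734474
(0, 0.061, 0) 256.3815229143618 126.23850569652328
```

send_rows:
  rows:
    - [[3,0,0,0,0,0,100],[6,0,0,0,0,0,100],[6,0,0,0,0,0,100],[6,0,0,0,0,0,64],[6,0,0,0,0,0,64],[6,0,0,0,0,0,60],[6,0,0,0,0,0,60],[6,0,0,0,0,0,60]]
  grip_force: 45

```text
clock: 5.2
position: [0.4905, 0.3779, 0.004]
ee_rot: [-0.06, 1.57, 0.06]
force: [0.7, 0.6, 0.2]
width: 0.631
```

send_rows:
  rows:
    - [[0,0,0,0,0,0,50],[0,0,0,0,0,0,50],[-3,0,0,0,0,0,50],[-10,0,0,0,0,0,50],[-20,0,0,0,0,0,50],[-35,0,0,0,0,0,50],[-50,0,0,0,0,0,50],[-60,0,0,0,0,0,50]]

```text
clock: 6.0
position: [0.491, 0.3786, 0.0664]
ee_rot: [-0.059, 1.568, 0.061]
force: [0.5, -0.7, -0.8]
width: 0.5
```

Run:
```python
from h import *
im,d,s=shot('wrist','w3')
tgt(*b2w(1,106),.10,BY)
```

```text
shift [ -32.7 -312.3  126.1] turn [ 5.68  0.18 -0.14] | now [0.4915 0.3791 0.0676] phi 4.35 F [0.  1.4 0.8] w 0.497 t 6.05 q7 [-0.32  0.63 -0.64  1.68  0.44  0.97 -1.05]
```

View pics/w3.png

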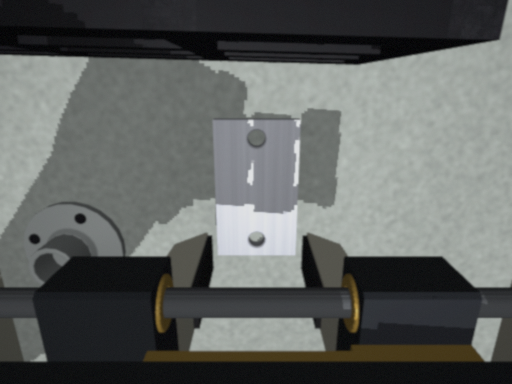

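Run:
```python
from h import *
np.set_printoptions(precision=1,suppress=True)
for f in ['w1','w2','w3']:
    z=np.load('/tmp/%s.npz'%f);d=z['d'];c=optics.get_calibration('wrist');K=np.array(c['camera_matrix']);T=np.array(c['T_tool_cam'])
    v,u=np.mgrid[:384,:512];P=np.stack([(u-K[0,2])/K[0,0]*d,-(v-K[1,2])/K[1,1]*d,-d,np.ones_like(d)],-1)@T.T
    P=P[...,:3]*1000
    m=(d>0)&(v>225)&(v<290)&(P[...,0]<5 if f!='w2' else P[...,0]<-4)
    for side in (1,-1):
        q=P[m&(side*(u-256)>0)]
        q=q[(abs(q[:,1])<20)]
        print(f,side,len(q),'max x',np.percentile(q[:,0],[50,95,99,100]))
        t=q[q[:,0]>q[:,0].max()-4];print('  tip y,z range',t.min(0),t.max(0))
```

```text
w1 1 2872 max x [-65.1 -42.6 -39.  -36.9]
  tip y,z range [-40.9  -8.1  45.7] [-36.9  12.8  51.6]
w1 -1 2872 max x [-64.8 -42.5 -39.1 -36.7]
  tip y,z range [-40.7  -8.4 -53. ] [-36.7  12.6 -45.5]
w2 1 2874 max x [-64.9 -42.3 -38.8 -37.3]
  tip y,z range [-41.3  -7.9  45.6] [-37.3  12.9  52.9]
w2 -1 2863 max x [-65.  -42.4 -38.8 -37.6]
  tip y,z range [-41.5  -7.8 -52.6] [-37.6  12.8 -45.3]
w3 1 1998 max x [-62.8 -42.6 -39.3 -37.2]
  tip y,z range [-41.2  -6.1  23. ] [-37.2  12.8  31.5]
w3 -1 1996 max x [-62.9 -42.7 -39.3 -37.6]
  tip y,z range [-41.5  -8.4 -29.6] [-37.6  13.1 -22.6]
```

Run:
```python
from h import *
im,d,s=shot('side','s2');P=cloud('side',d,s)
c=s['position']
m=(abs(P[...,0]-c[0])<.09)&(abs(P[...,1]-c[1])<.03)&(P[...,2]>.03)&(P[...,2]<.3)
q=P[m];print(s['position'],len(q))
for a in np.arange(.03,.2,.01):
    k=q[(q[:,2]>a)&(q[:,2]<a+.01)]
    if len(k):print(round(a,2),len(k),k.min(0).round(3),k.max(0).round(3))
cv2.imwrite('pics/s2c.png',cv2.resize(cv2.cvtColor(im[200:384,60:360],cv2.COLOR_RGB2BGR),None,fx=2.5,fy=2.5))
im,d,s=shot('scene','sc2')
cv2.imwrite('pics/sc2c.png',cv2.resize(cv2.cvtColor(im[60:260,300:512],cv2.COLOR_RGB2BGR),None,fx=3,fy=3)[:600])
P=cloud('scene',d,s)
m=(abs(P[...,0]-c[0])<.09)&(abs(P[...,1]-c[1])<.03)&(P[...,2]>.03)&(P[...,2]<.3)
q=P[m]
for a in np.arange(.03,.2,.01):
    k=q[(q[:,2]>a)&(q[:,2]<a+.01)]
    if len(k):print(round(a,2),len(k),k.min(0).round(3),k.max(0).round(3))
```

```text
[0.49154914 0.37908696 0.06755545] 2782
0.1 11 [0.514 0.374 0.103] [0.521 0.395 0.11 ]
0.11 27 [0.452 0.376 0.11 ] [0.53  0.396 0.12 ]
0.12 17 [0.452 0.379 0.12 ] [0.53  0.396 0.129]
0.13 6 [0.514 0.384 0.131] [0.515 0.388 0.138]
0.14 7 [0.513 0.387 0.143] [0.515 0.392 0.15 ]
0.15 12 [0.515 0.391 0.151] [0.523 0.395 0.16 ]
0.16 6 [0.403 0.375 0.161] [0.572 0.407 0.17 ]
0.17 19 [0.402 0.379 0.17 ] [0.571 0.409 0.18 ]
0.18 102 [0.402 0.399 0.181] [0.516 0.409 0.19 ]
0.19 140 [0.427 0.388 0.19 ] [0.545 0.409 0.199]
0.09 1 [0.467 0.384 0.1  ] [0.467 0.384 0.1  ]
0.1 22 [0.467 0.365 0.102] [0.523 0.387 0.11 ]
0.11 46 [0.455 0.363 0.11 ] [0.533 0.387 0.12 ]
0.12 51 [0.457 0.364 0.12 ] [0.536 0.385 0.13 ]
0.13 53 [0.453 0.364 0.13 ] [0.536 0.387 0.14 ]
0.14 31 [0.454 0.363 0.141] [0.536 0.385 0.15 ]
0.15 11 [0.466 0.369 0.15 ] [0.537 0.383 0.158]
0.16 19 [0.413 0.358 0.16 ] [0.581 0.403 0.17 ]
0.17 77 [0.412 0.349 0.171] [0.581 0.408 0.18 ]
0.18 123 [0.413 0.349 0.18 ] [0.582 0.409 0.19 ]
0.19 248 [0.441 0.349 0.19 ] [0.577 0.409 0.2  ]
```

View pics/s2c.png

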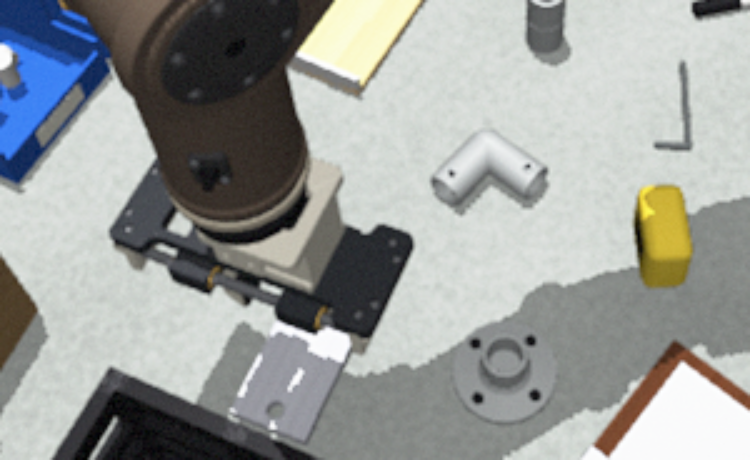

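View pics/sc2c.png

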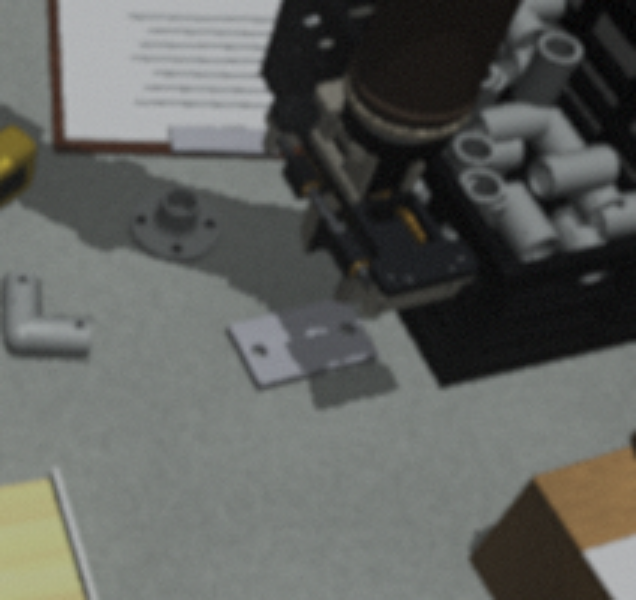

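The fingers closed over the packer without touching it. All three cameras put the real fingertips about 37 mm behind the reported TCP. I'll apply that offset and then check it by a light touch on the bench.

```bash
cat >> h.py <<'E'
OFF=.0370   # real tip = TCP shifted -OFF along tool x (down)
_t=tgt
def tgt(x,y,z,phi): _t(x,y,z-OFF,phi)
E
python3 - <<'E'
from h import *
tgt(.4903,.3766,.004,4.3)
E
```

```text
shift [98.1 -1.7 -1. ] turn [ 0.04  0.09 -0.05] | now [0.491  0.3782 0.0651] phi 4.34 F [-0.6 -0.9 -0.3] w 0.5 t 6.15 q7 [-0.32  0.64 -0.64  1.69  0.44  0.97 -1.05]
```

send_rows:
  rows:
    - [[0,-2,-1,0,0,0,100],[0,-2,-1,0,0,0,100],[0,-2,-1,0,0,0,100],[10,-2,-1,0,0,0,100],[30,-2,-1,0,0,0,100],[55,-2,-1,0,0,0,100],[75,-2,-1,0,0,0,100],[85,-2,-1,0,0,0,100]]

```text
clock: 6.95
position: [0.4885, 0.3747, -0.0236]
ee_rot: [-0.061, 1.573, 0.058]
force: [0.1, -0.3, 0.5]
width: 0.998
```

Run:
```python
from h import *
im,d,s=shot('wrist','w4')
tgt(.4903,.3766,.004,4.3)
```

```text
shift [8.7 2.  2.2] turn [ 0.06 -0.19  0.14] | now [ 0.4882  0.3744 -0.0243] phi 4.36 F [ 0.1 -1.  -0.8] w 1.0 t 7.0 q7 [-0.36  0.74 -0.57  1.75  0.53  0.81 -1.11]
```

View pics/w4.png

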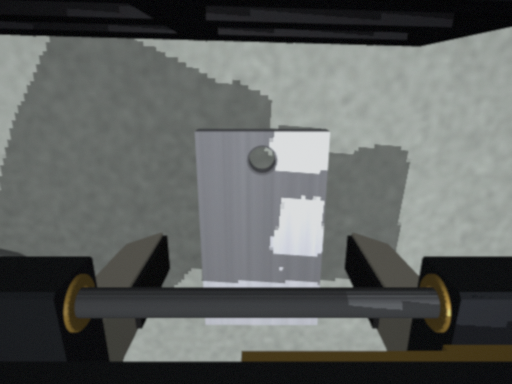

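send_rows:
  rows:
    - [[2,1,1,0,0,0,100],[4,2,2,0,0,0,100],[5,2,2,0,0,0,100],[6,2,2,0,0,0,100],[7,2,2,0,0,0,100],[8,2,2,0,0,0,100],[8,2,2,0,0,0,100],[8,2,2,0,0,0,100]]

```text
clock: 7.8
position: [0.4915, 0.3779, -0.029]
ee_rot: [-0.06, 1.57, 0.06]
force: [0.9, 0.9, 0.8]
width: 0.997
```

send_rows:
  rows:
    - [[0.5,0,0,0,0,0,100],[1,0,0,0,0,0,100],[1.5,0,0,0,0,0,100],[2,0,0,0,0,0,100],[2,0,0,0,0,0,100],[2,0,0,0,0,0,100],[2,0,0,0,0,0,100],[2,0,0,0,0,0,100]]

```text
clock: 8.6
position: [0.4915, 0.378, -0.0309]
ee_rot: [-0.06, 1.57, 0.06]
force: [-0.0, -0.4, 0.3]
width: 1.003
```

send_rows:
  rows:
    - [[1,0,0,0,0,0,100],[2,0,0,0,0,0,100],[3,0,0,0,0,0,100],[3,0,0,0,0,0,100],[3,0,0,0,0,0,66],[3,0,0,0,0,0,60],[3,0,0,0,0,0,60],[3,0,0,0,0,0,60]]
  grip_force: 45

```text
clock: 9.4
position: [0.4914, 0.3779, -0.034]
ee_rot: [-0.06, 1.57, 0.06]
force: [-1.8, 0.7, 0.7]
width: 0.699
```

send_rows:
  rows:
    - [[0,0,0,0,0,0,60],[0,0,0,0,0,0,60],[-2,0,0,0,0,0,60],[-5,0,0,0,0,0,60],[-15,0,0,0,0,0,60],[-30,0,0,0,0,0,60],[-45,0,0,0,0,0,60],[-60,0,0,0,0,0,60]]

```text
clock: 10.2
position: [0.4917, 0.3783, 0.028]
ee_rot: [-0.059, 1.569, 0.06]
force: [0.7, 0.1, -3.8]
width: 0.683
```

```bash
python3 wl.py packer .07 w5;python3 -c "
from h import *
tgt(*b2w(1,104),.10,BY)"
```

```text
packer 0.67 [184.4, 134.7, 146.0, 208.0]
z [0.0679 0.0728 0.0741]
13135 ((491.40380859375, 382.71240234375), (64.68759155273438, 111.60363006591797), 4.450430393218994)
shift [38.3 -1.3 -1.3] turn [ 4.34  0.21 -0.18] | now [0.4928 0.3796 0.0293] phi 4.34 F [ 0.5 -0.4 -3.9] w 0.691 t 10.3 q7 [-0.34  0.68 -0.61  1.71  0.48  0.9  -1.07]
shift [ -34.2 -314.6  124.6] turn [ 5.67  0.21 -0.18] | now [0.4928 0.3796 0.0293] phi 4.34 F [ 0.5 -0.4 -3.9] w 0.691 t 10.3 q7 [-0.34  0.68 -0.61  1.71  0.48  0.9  -1.07]
```

View pics/w5.png

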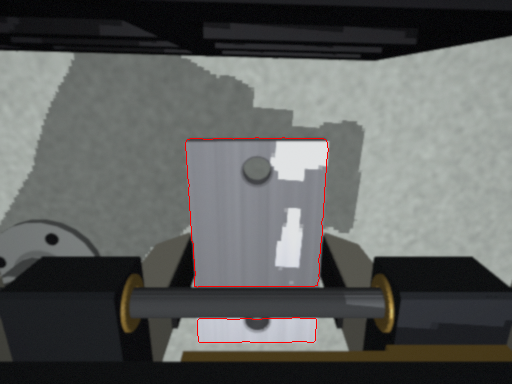

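send_rows:
  rows:
    - [[-8,-8,3,0,0,0,60],[-20,-30,11,0,0,0,60],[-30,-65,25,1,0,0,60],[-34,-105,41,2,0,0,60],[-34,-147,58,3,0,0,60],[-34,-190,75,4,0,0,60],[-34,-233,92,5,0,0,60],[-34,-270,107,5.7,0,0,60]]

```text
clock: 11.1
position: [0.6192, 0.1126, 0.0597]
ee_rot: [0.019, 1.571, -0.022]
force: [0.1, 0.3, -3.2]
width: 0.686
```

```bash
python3 -c "
from h import *
tgt(*b2w(0,101),.055,BY)"
```

```text
shift [ 41.8 -39.8  21.6] turn [-0.17 -0.04  0.1 ] | now [0.6192 0.1126 0.0597] phi -1.5 F [ 0.1  0.3 -3.2] w 0.686 t 11.1 q7 [ 0.13  0.65 -0.6   1.66  0.43  0.97 -0.66]
```

send_rows:
  rows:
    - [[0,-18,10,-0.2,0,0,60],[0,-30,18,-0.2,0,0,60],[0,-37,21,-0.2,0,0,60],[10,-40,22,-0.2,0,0,60],[25,-40,22,-0.2,0,0,60],[35,-40,22,-0.2,0,0,60],[40,-40,22,-0.2,0,0,60],[40,-40,22,-0.2,0,0,60]]

```text
clock: 11.9
position: [0.6386, 0.077, 0.0187]
ee_rot: [0.015, 1.573, -0.015]
force: [-0.0, 1.2, -4.0]
width: 0.689
```

```bash
python3 wl.py packer .065 w6;python3 -c "
from h import *
s=arm.observe()
z=np.load('/tmp/w6.npz');X=cloud('wrist',z['d'],dict(position=z['pos'],ee_rot=z['rot'])).reshape(-1,3)
f=X[(X[:,2]>.020)&(X[:,2]<.030)&(X[:,0]>.54)&(X[:,0]<.73)&(X[:,1]>-.25)&(X[:,1]<.2)]
print(len(f),f.min(0),f.max(0))
lf=f[f[:,0]>.69]
for a in np.arange(-.2,.15,.03):
  k=lf[abs(lf[:,1]-a)<.015]
  if len(k)>5: print(round(a,2),np.percentile(k[:,0],[2,50,98]),len(k))
sf=f[(f[:,1]>.11)]
for a in np.arange(.56,.72,.02):
  k=sf[abs(sf[:,0]-a)<.01]
  if len(k)>5: print(round(a,2),np.percentile(k[:,1],[2,50,98]),len(k))
tgt(*b2w(0,101),.020,BY)"
```

```text
packer 0.82 [184.0, 138.8, 143.4, 200.1]
z [0.0596 0.0635 0.0648]
21431 ((638.7171020507812, 81.68133544921875), (111.51988220214844, 64.28605651855469), 89.04754638671875)
shift [38.4  0.1 -1.1] turn [-1.11  0.   -0.01] | now [0.6397 0.0769 0.0201] phi -1.11 F [ 0.4 -0.4 -4.1] w 0.688 t 12.0 q7 [ 0.17  0.71 -0.58  1.66  0.47  0.91 -0.61]
3818 [ 0.57486904 -0.01931949  0.02000832] [0.70523862 0.13994192 0.02789891]
-0.02 [0.69644269 0.69682432 0.699145  ] 64
0.07 [0.69832058 0.70032075 0.7035429 ] 332
0.1 [0.6983775  0.70062958 0.70413952] 594
0.13 [0.69082412 0.70036786 0.70466754] 633
0.58 [0.13505918 0.13749297 0.13982152] 269
0.6 [0.13379764 0.13716043 0.13942914] 373
0.62 [0.1338226  0.13667977 0.13906577] 395
0.64 [0.13347245 0.13635556 0.13868542] 398
0.66 [0.13198535 0.13588704 0.13823495] 395
0.68 [0.13284879 0.1355275  0.13778645] 365
0.7 [0.11060542 0.12779323 0.13724104] 734
shift [37.1 -4.7  0.1] turn [ 0.22 -0.   -0.01] | now [0.6397 0.0769 0.0201] phi -1.11 F [ 0.4 -0.4 -4.1] w 0.688 t 12.0 q7 [ 0.17  0.71 -0.58  1.66  0.47  0.91 -0.61]
```

View pics/w6.png

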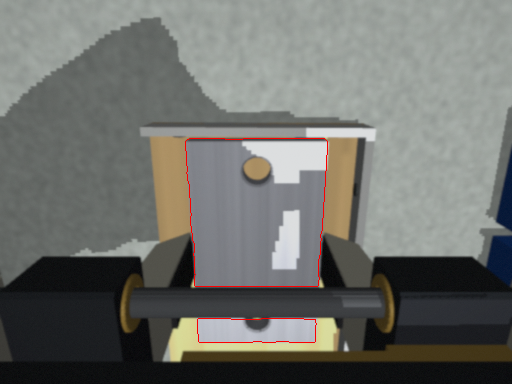

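send_rows:
  rows:
    - [[0,-4,-1,0.2,0,0,60],[0,-7,-2,0.2,0,0,60],[10,-7,-2,0.2,0,0,60],[20,-7,-2,0.2,0,0,60],[30,-7,-2,0.2,0,0,60],[36,-7,-2,0.2,0,0,60],[40,-7,-2,0.2,0,0,60],[42,-7,-2,0.2,0,0,60]]

```text
clock: 12.8
position: [0.6373, 0.0695, -0.0226]
ee_rot: [0.018, 1.571, -0.018]
force: [0.2, -1.1, -3.4]
width: 0.687
```

send_rows:
  rows:
    - [[0.5,0,0,0,0,0,60],[1,0,0,0,0,0,60],[1.5,0,0,0,0,0,60],[1.5,0,0,0,0,0,60],[1.5,0,0,0,0,0,60],[1.5,0,0,0,0,0,60],[1.5,0,0,0,0,0,60],[1.5,0,0,0,0,0,60]]

```text
clock: 13.6
position: [0.6376, 0.0694, -0.0234]
ee_rot: [0.019, 1.571, -0.019]
force: [-0.7, -0.0, -4.4]
width: 0.686
```

send_rows:
  rows:
    - [[0.5,0,0,0,0,0,60],[1,0,0,0,0,0,60],[1.2,0,0,0,0,0,60],[1.5,0,0,0,0,0,60],[1.5,0,0,0,0,0,60],[1.5,0,0,0,0,0,60],[1.5,0,0,0,0,0,60],[1.5,0,0,0,0,0,60]]

```text
clock: 14.4
position: [0.6376, 0.0693, -0.0249]
ee_rot: [0.018, 1.571, -0.019]
force: [-0.2, -0.1, -3.0]
width: 0.687
```

send_rows:
  rows:
    - [[0.3,0.5,0,0,0,0,60],[0.3,1,0,0,0,0,60],[0.3,1.5,0,0,0,0,60],[0.3,2,0,0,0,0,60],[0.3,2.5,0,0,0,0,60],[0.3,3,0,0,0,0,60],[0.3,3,0,0,0,0,60],[0.3,3,0,0,0,0,60]]

```text
clock: 15.2
position: [0.6382, 0.0717, -0.025]
ee_rot: [0.018, 1.57, -0.019]
force: [-0.6, -5.3, 3.4]
width: 0.686
```

send_rows:
  rows:
    - [[-0.3,0.3,0,0,0,0,60],[-0.5,0.6,0,0,0,0,60],[-0.5,1,0,0,0,0,60],[-0.5,1,0,0,0,0,60],[-0.5,1,0,0,0,0,60],[-0.5,1,0,0,0,0,60],[-0.5,1,0,0,0,0,60],[-0.5,1,0,0,0,0,60]]

```text
clock: 16.0
position: [0.6376, 0.0734, -0.0249]
ee_rot: [0.019, 1.571, -0.018]
force: [1.9, -2.3, -4.2]
width: 0.691
```

send_rows:
  rows:
    - [[0,0.3,0,0,0,0,60],[0,0.6,0,0,0,0,60],[0,1,0,0,0,0,60],[0,1.3,0,0,0,0,60],[0,1.5,0,0,0,0,60],[0,1.5,0,0,0,0,60],[0,1.5,0,0,0,0,60],[0,1.5,0,0,0,0,60]]

```text
clock: 16.8
position: [0.6376, 0.0734, -0.0249]
ee_rot: [0.018, 1.571, -0.021]
force: [1.6, -6.5, -3.7]
width: 0.688
```

send_rows:
  rows:
    - [[0.5,0,0,0,0,0,70],[0.5,0,0,0,0,0,74],[0.5,0,0,0,0,0,77],[0,0,0,0,0,0,77],[-15,0,0,0,0,0,77],[-40,0,0,0,0,0,77],[-60,0,0,0,0,0,77],[-70,0,0,0,0,0,50]]
  grip_force: 45

```text
clock: 17.6
position: [0.639, 0.0757, 0.0483]
ee_rot: [0.019, 1.567, -0.018]
force: [-0.2, 0.5, 0.8]
width: 0.725
```

```bash
python3 wl.py packer .019 w7
```

```text
packer 0.83 [205.3, 126.8, 99.7, 148.5]
z [0.0185 0.02   0.0212]
12801 ((637.6043701171875, 78.25244903564453), (109.57211303710938, 64.1910629272461), 88.646728515625)
shift [36.1  0.3 -0.1] turn [-1.35  0.19 -0.04] | now [0.6389 0.0754 0.0474] phi -1.35 F [ 0.1 -0.1 -0.9] w 0.641 t 17.7 q7 [ 0.18  0.68 -0.59  1.64  0.44  0.96 -0.59]
```

View pics/w7.png

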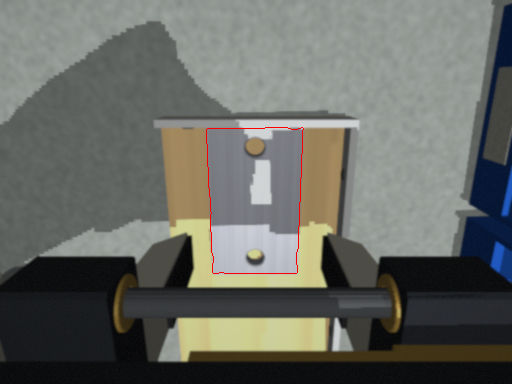

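send_rows:
  rows:
    - [[0,1,-20,0,0,0,0],[0,2,-45,0,0,0,0],[0,2,-58,0,0,0,0],[10,2,-60,0,0,0,0],[25,2,-60,0,0,0,0],[45,2,-60,0,0,0,0],[60,2,-60,0,0,0,0],[65,2,-60,0,0,0,0]]

```text
clock: 18.5
position: [0.5767, 0.0778, -0.0226]
ee_rot: [0.018, 1.574, -0.019]
force: [-0.9, -0.1, 0.2]
width: 0.008
```

Run:
```python
from h import *
im,d,s=shot('wrist','w8')
tgt(.578,.078,.0125,BY)
```

```text
shift [2.2 0.1 1.2] turn [-0.02 -0.18  0.03] | now [ 0.5768  0.078  -0.0223] phi -1.35 F [-0.  -0.8 -0.9] w 0.005 t 18.55 q7 [ 0.16  0.69 -0.56  1.84  0.51  0.76 -0.7 ]
```

View pics/w8.png

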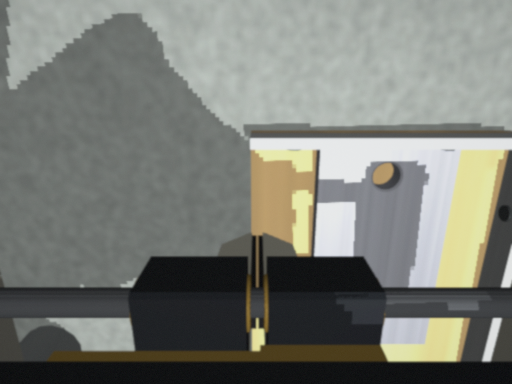

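send_rows:
  rows:
    - [[1,0,4,0,0,0,0],[2,0,8,0,0,0,0],[2,0,12,0,0,0,0],[2,0,16,0,0,0,0],[2,0,20,0,0,0,0],[2,0,24,0,0,0,0],[2,0,28,0,0,0,0],[2,0,31,0,0,0,0]]

```text
clock: 19.35
position: [0.6067, 0.0775, -0.0218]
ee_rot: [0.017, 1.574, -0.019]
force: [-10.1, -0.8, 8.2]
width: 0.002
```

```bash
python3 wl.py packer .019 w9
```

```text
shift [37.1 -0.  -0.5] turn [-1.33 -0.16  0.04] | now [ 0.6073  0.0776 -0.0217] phi -1.33 F [-6.4 -0.4  6.5] w 0.006 t 19.45 q7 [ 0.15  0.72 -0.55  1.76  0.51  0.8  -0.67]
```

View pics/w9.png

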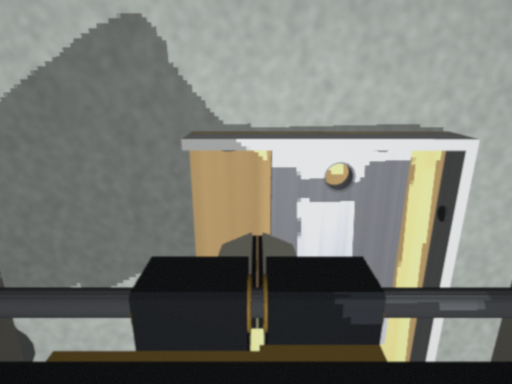

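send_rows:
  rows:
    - [[-4,0,1,0,0,0,0],[-5,0,3,0,0,0,0],[-5,0,5,0,0,0,0],[-5,0,7,0,0,0,0],[-5,0,9,0,0,0,0],[-5,0,11,0,0,0,0],[-5,0,12,0,0,0,0],[-5,0,13,0,0,0,0]]

```text
clock: 20.25
position: [0.6218, 0.0772, -0.0168]
ee_rot: [0.018, 1.571, -0.019]
force: [-0.6, -1.0, -1.2]
width: 0.001
```

```bash
python3 wl.py packer .019 w10
python3 - <<'E'
from h import *
z=np.load('/tmp/w10.npz');P=cloud('wrist',z['d'],dict(position=z['pos'],ee_rot=z['rot']))
X=P[:230].reshape(-1,3)
for a in (.07,.08,.09,.10,.11,.12):
    k=X[(abs(X[:,1]-a)<.003)&(X[:,0]>.55)&(X[:,0]<.72)]
    t=k[abs(k[:,2]-.0195)<.0025];w=k[abs(k[:,2]-.009)<.003];f=k[abs(k[:,2]-.0255)<.003]
    print(a,'packer x',t[:,0].min() if len(t) else 0,t[:,0].max() if len(t) else 0,'fence',f[:,0].min() if len(f) else 0)
E
```

```text
shift [37.  0. -0.] turn [-1.35  0.    0.  ] | now [ 0.6218  0.0772 -0.0168] phi -1.35 F [ 0.4 -0.2  0.4] w 0.005 t 20.35 q7 [ 0.15  0.73 -0.56  1.73  0.5   0.83 -0.66]
0.07 packer x 0 0 fence 0
0.08 packer x 0 0 fence 0
0.09 packer x 0.6147613520582161 0.6996315502381951 fence 0.6986684691166631
0.1 packer x 0.6149978371705114 0.6997931614229623 fence 0.6974018693033754
0.11 packer x 0.6153723455805234 0.7000665389595315 fence 0.6988325401013755
0.12 packer x 0.6152248265130342 0.700222487564895 fence 0.6989173775274524
```

View pics/w10.png

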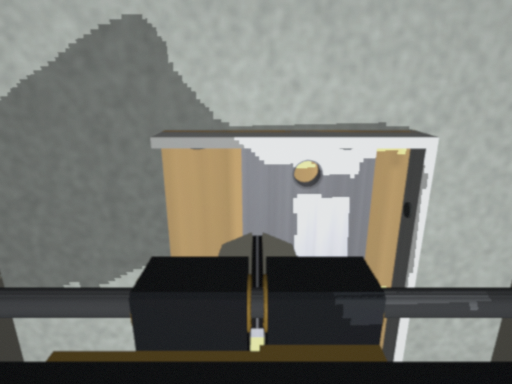

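send_rows:
  rows:
    - [[-15,0,0,-3,0,0,20],[-40,0,-8,-11,0,0,49],[-60,0,-20,-19,0,0,49],[-60,0,-30,-27,0,0,49],[-60,0,-32,-35,0,0,49],[-60,0,-32,-43,0,0,49],[-60,0,-32,-51,0,0,49],[-60,0,-32,-59,0,0,49]]

```text
clock: 21.15
position: [0.5897, 0.0778, 0.0433]
ee_rot: [-0.789, 1.423, 0.788]
force: [0.3, 0.1, 0.1]
width: 0.485
```

Run:
```python
from h import *
tgt(*(b2w(28,107)-[.076,0]),.020,BY+90)
```

```text
shift [60.3 -2.   0.9] turn [-3.07e+01 -1.00e-02  1.00e-02] | now [0.5897 0.0778 0.0433] phi 57.97 F [0.3 0.1 0.1] w 0.485 t 21.15 q7 [ 0.34  0.71 -0.86  1.76  0.63  0.98  0.24]
```

send_rows:
  rows:
    - [[0,-2,1,-9,0,0,49],[0,-2,1,-17,0,0,49],[15,-2,1,-25,0,0,49],[30,-2,1,-31,0,0,49],[45,-2,1,-31,0,0,49],[55,-2,1,-31,0,0,49],[63,-2,1,-31,0,0,49],[67,-2,1,-31,0,0,49]]

```text
clock: 21.95
position: [0.5917, 0.0778, -0.0244]
ee_rot: [-1.191, 1.221, 1.191]
force: [-0.1, 0.2, 0.2]
width: 0.489
```

```bash
python3 wl.py packer .019 w11
python3 - <<'E'
from h import *
tgt(*(b2w(28,107)-[.076,0]),.0125,BY+90)
E
```

```text
packer 0.95 [186.6, 315.0, 135.7, 35.0]
z [0.0187 0.02   0.0212]
3992 ((639.230712890625, 77.552490234375), (74.32461547851562, 24.73542022705078), 88.88638305664062)
shift [37.4  0.1 -0. ] turn [88.61 -0.03  0.  ] | now [ 0.5919  0.0778 -0.024 ] phi 88.61 F [ 0.1 -0.5 -0.6] w 0.49 t 22.05 q7 [ 0.37  0.84 -0.92  1.79  0.82  0.94  0.64]
shift [ 0.5 -0.  -0.3] turn [-0.06 -0.02 -0.02] | now [ 0.5919  0.0778 -0.024 ] phi 88.61 F [ 0.1 -0.5 -0.6] w 0.49 t 22.05 q7 [ 0.37  0.84 -0.92  1.79  0.82  0.94  0.64]
```

View pics/w11.png

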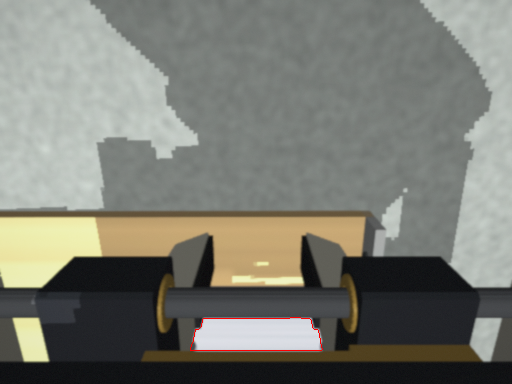

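send_rows:
  rows:
    - [[0.5,-4,0,0,0,0,49],[0.5,-8,0,0,0,0,49],[0.5,-12,0,0,0,0,49],[0.5,-15,0,0,0,0,49],[0.5,-18,0,0,0,0,49],[0.5,-21,0,0,0,0,49],[0.5,-24,0,0,0,0,49],[0.5,-27,0,0,0,0,49]]

```text
clock: 22.85
position: [0.6174, 0.0772, -0.0241]
ee_rot: [-1.191, 1.223, 1.194]
force: [-7.6, -1.0, 6.0]
width: 0.491
```

send_rows:
  rows:
    - [[0,-1,0,0,0,0,49],[0,-1.5,0,0,0,0,49],[0,-2,0,0,0,0,49],[0,-2.5,0,0,0,0,49],[0,-3,0,0,0,0,49],[0,-3,0,0,0,0,49],[0,-3,0,0,0,0,49],[0,-3,0,0,0,0,49]]

```text
clock: 23.65
position: [0.6206, 0.0772, -0.0241]
ee_rot: [-1.191, 1.222, 1.194]
force: [-6.4, -0.6, 5.0]
width: 0.49
```

send_rows:
  rows:
    - [[-2,-1,0,0,0,0,49],[-2,-2,0,0,0,0,49],[-2,-3,0,0,0,0,49],[-2,-4,0,0,0,0,49],[-2,-5,0,0,0,0,49],[-2,-6,0,0,0,0,49],[-2,-6,0,0,0,0,49],[-2,-6,0,0,0,0,49]]

```text
clock: 24.45
position: [0.624, 0.077, -0.0224]
ee_rot: [-1.191, 1.226, 1.197]
force: [-16.8, -2.2, 12.2]
width: 0.489
```

```bash
sed -i 's/^OFF=.0370/OFF=.0337/' h.py
python3 - <<'E'
from h import *
for n in('scene','side'):
    im,d,s=shot(n,n+'3')
    c=(slice(200,310),slice(160,350)) if n=='scene' else (slice(110,250),slice(140,290))
    cv2.imwrite('pics/%s3c.png'%n,cv2.resize(cv2.cvtColor(im[c],cv2.COLOR_RGB2BGR),None,fx=4,fy=4))
E
```

```text
(no output)
```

View pics/scene3c.png

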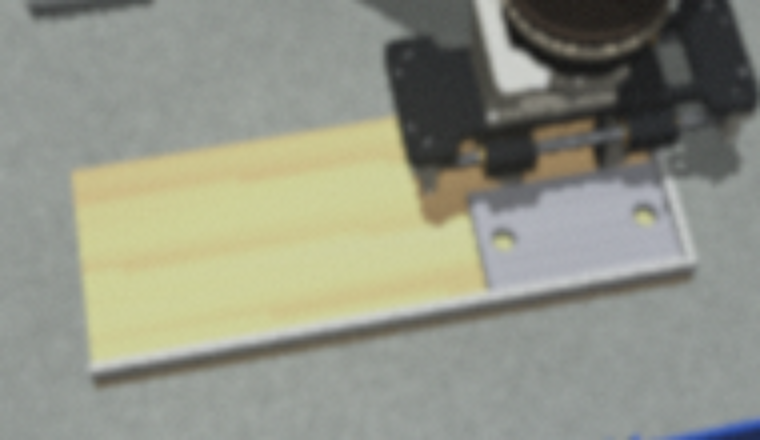

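View pics/side3c.png

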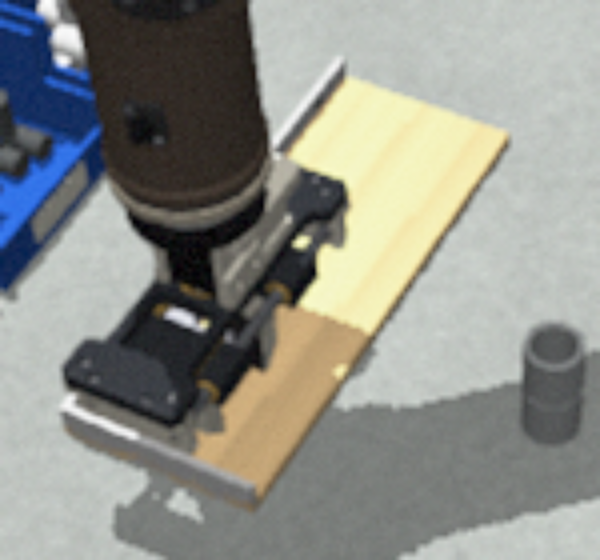

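send_rows:
  rows:
    - [[-3,3,0,0,0,0,49],[-25,6,0,0,0,0,49],[-50,6,-5,8,0,0,49],[-60,0,-20,16,0,0,49],[-60,-10,-40,24,0,0,49],[-60,-20,-60,32,0,0,49],[-60,-30,-75,40,0,0,49],[-60,-36,-80,48,0,0,49]]

```text
clock: 25.35
position: [0.6643, -0.0066, 0.0398]
ee_rot: [-0.549, 1.497, 0.547]
force: [0.0, 0.2, -0.2]
width: 0.488
```

Run:
```python
from h import *
tgt(.664,.001,.040,BY)
```

```text
shift [33.5  6.1  4.6] turn [41.47  0.17  0.1 ] | now [ 0.6643 -0.0066  0.0398] phi 40.14 F [ 0.   0.2 -0.2] w 0.488 t 25.35 q7 [ 0.39  0.77 -0.77  1.58  0.6   1.03  0.16]
```

send_rows:
  rows:
    - [[0,5,4,8,0,0,49],[0,6,4,16,0,0,49],[0,6,4,24,0,0,49],[10,6,4,32,0,0,49],[25,6,4,40,0,0,49],[40,6,4,41.5,0,0,49],[55,6,4,41.5,0,0,49],[61,6,4,41.5,0,0,49]]

```text
clock: 26.15
position: [0.6617, 0.0034, -0.0228]
ee_rot: [0.011, 1.57, -0.011]
force: [-17.4, -3.0, 50.5]
width: 0.493
```

Run:
```python
from h import *
shot('wrist','w12')
tgt(.664,.0135,.012,BY)
```

```text
shift [-0.5 10.2  2.2] turn [0.55 0.05 0.01] | now [ 0.6617  0.0034 -0.0222] phi -0.78 F [-6.4 -1.8 11.2] w 0.487 t 26.2 q7 [ 0.26  0.79 -0.56  1.63  0.51  0.87 -0.52]
```

View pics/w12.png

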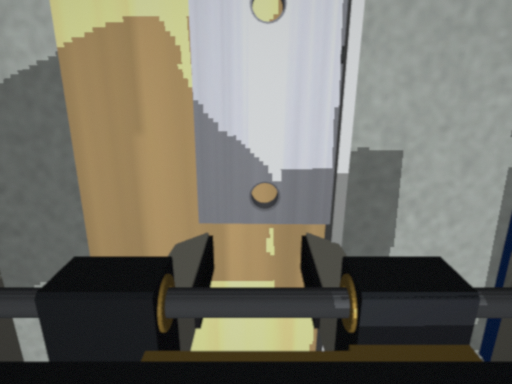

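send_rows:
  rows:
    - [[-4,0,-2,0,0,0,40],[-4,0,-6,0,0,0,30],[-4,0,-8,0.5,0,0,25],[-4,0,-8,0.5,0,0,25],[-2,2,-8,0.5,0,0,25],[0,4,-8,0.5,0,0,25],[0,5,-8,0.5,0,0,25],[0,6,-8,0.5,0,0,25]]

```text
clock: 27.0
position: [0.6532, 0.0097, -0.0235]
ee_rot: [0.018, 1.571, -0.018]
force: [0.9, -0.4, 0.5]
width: 0.25
```

send_rows:
  rows:
    - [[0,1,0,0,0,0,25],[0,2,0,0,0,0,25],[0,2.5,0,0,0,0,25],[0,3,0,0,0,0,25],[0,3.5,0,0,0,0,25],[0,4,0,0,0,0,25],[0,4,0,0,0,0,25],[0,4,0,0,0,0,25]]

```text
clock: 27.8
position: [0.6533, 0.0109, -0.0233]
ee_rot: [0.018, 1.571, -0.022]
force: [-1.1, -7.5, 1.8]
width: 0.251
```

send_rows:
  rows:
    - [[0,0.5,0,0,0,0,25],[0,1,0,0,0,0,25],[0,1.5,0,0,0,0,25],[0,2,0,0,0,0,25],[0,2,0,0,0,0,25],[0,2,0,0,0,0,25],[0,2,0,0,0,0,25],[0,2,0,0,0,0,25]]

```text
clock: 28.6
position: [0.6533, 0.0108, -0.0233]
ee_rot: [0.017, 1.571, -0.025]
force: [-1.3, -11.1, 2.6]
width: 0.253
```

send_rows:
  rows:
    - [[0,-4,0,0,0,0,25],[-10,-10,0,0,0,0,25],[-40,-15,0,0,0,0,25],[-80,-20,0,0,0,0,60],[-110,-30,-20,0,0,0,100],[-130,-60,-40,0,0,0,100],[-140,-95,-70,0,0,0,100],[-150,-130,-100,0,0,0,100]]

```text
clock: 29.4
position: [0.55, -0.1123, 0.1283]
ee_rot: [0.017, 1.569, -0.017]
force: [0.0, -1.5, 0.6]
width: 0.638
```

Run:
```python
from h import *
im,d,s=shot('scene','scene4');P=cloud('scene',d,s)
cv2.imwrite('pics/scene4c.png',cv2.resize(cv2.cvtColor(im[200:310,160:350],cv2.COLOR_RGB2BGR),None,fx=4,fy=4))
im,d,s=shot('side','side4')
cv2.imwrite('pics/side4c.png',cv2.resize(cv2.cvtColor(im[110:250,140:290],cv2.COLOR_RGB2BGR),None,fx=4,fy=4))
tgt(.352,-.303,.15,15.5)
```

```text
shift [  12.8 -190.4 -189.6] turn [-17.25  -0.07   0.22] | now [ 0.5473 -0.1184  0.1282] phi -1.75 F [ 0.1 -0.   0.4] w 0.721 t 29.5 q7 [ 0.6   0.48 -0.68  1.77  0.35  1.01 -0.24]
```

View pics/scene4c.png

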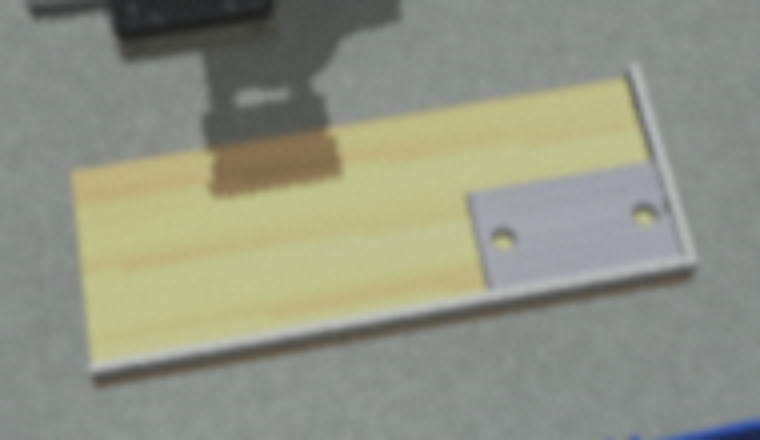

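View pics/side4c.png

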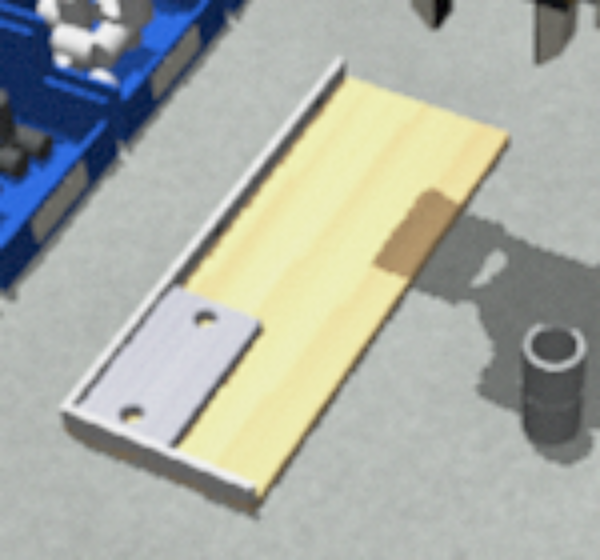

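The packer is home against both fences. The pad is next.

send_rows:
  rows:
    - [[0,-30,-30,-3,0,0,100],[0,-62,-62,-6,0,0,100],[0,-95,-95,-9,0,0,100],[0,-125,-125,-12,0,0,100],[5,-155,-155,-15,0,0,100],[10,-175,-175,-17,0,0,100],[12,-188,-188,-17,0,0,100],[12,-190,-190,-17,0,0,100]]

```text
clock: 30.3
position: [0.3546, -0.299, 0.1148]
ee_rot: [-0.212, 1.561, 0.212]
force: [0.2, 0.5, -0.5]
width: 1.004
```

```bash
python3 wl.py pad .012 w13
```

```text
pad 0.72 [209.8, 120.6, 79.7, 117.6]
z [0.011  0.013  0.0144]
7698 ((350.9768981933594, -304.1368713378906), (64.11556243896484, 110.36024475097656), 16.550357818603516)
shift [34.1 -0.9 -2.5] turn [15.63  0.06  0.01] | now [ 0.3567 -0.2974  0.1152] phi 15.63 F [0.5 0.7 0.5] w 1.0 t 30.4 q7 [ 1.18  0.36 -0.76  2.    0.32  0.9   0.53]
```

View pics/w13.png

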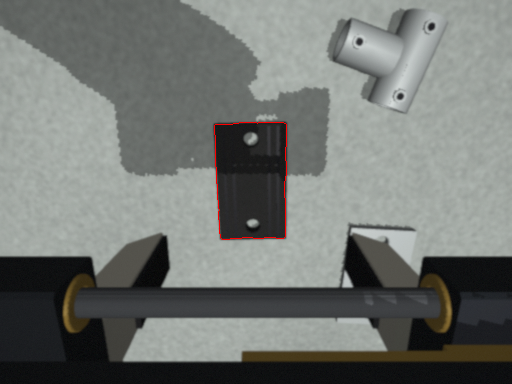

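Run:
```python
from h import *
_t(.351,-.3041,-.030,16.5)
```

```text
Traceback (most recent call last):
NameError: name '_t' is not defined
```

```bash
sed -i 's/_t=tgt/raw=tgt/; s/: _t(/: raw(/' h.py
python3 - <<'E'
from h import *
raw(.351,-.3041,-.030,16.5)
E
```

```text
shift [145.2  -4.8  -7.5] turn [-0.87  0.06  0.02] | now [ 0.3567 -0.2974  0.1152] phi 15.63 F [0.5 0.7 0.5] w 1.0 t 30.4 q7 [ 1.18  0.36 -0.76  2.    0.32  0.9   0.53]
```

send_rows:
  rows:
    - [[25,-3,-4,-0.9,0,0,100],[55,-5,-7,-0.9,0,0,100],[85,-5,-7,-0.9,0,0,100],[110,-5,-7,-0.9,0,0,100],[120,-5,-7,-0.9,0,0,100],[125,-5,-7,-0.9,0,0,100],[125,-5,-7,-0.9,0,0,100],[125,-5,-7,-0.9,0,0,100]]

```text
clock: 31.2
position: [0.3516, -0.3046, -0.0093]
ee_rot: [-0.228, 1.558, 0.226]
force: [-0.3, -0.4, 0.2]
width: 0.999
```

Run:
```python
from h import *
raw(.351,-.3041,-.030,16.5)
```

```text
shift [20.7  0.7 -0.4] turn [0.07 0.05 0.07] | now [ 0.3516 -0.3046 -0.0093] phi 16.57 F [-0.3 -0.4  0.2] w 0.999 t 31.2 q7 [ 1.07  0.55 -0.61  2.12  0.53  0.63  0.37]
```

send_rows:
  rows:
    - [[10,0,0,0,0,0,100],[17,0,0,0,0,0,100],[21,0,0,0,0,0,100],[21,0,0,0,0,0,70],[21,0,0,0,0,0,60],[21,0,0,0,0,0,60],[21,0,0,0,0,0,60],[21,0,0,0,0,0,60]]
  grip_force: 30

```text
clock: 32.0
position: [0.3508, -0.3046, -0.0311]
ee_rot: [-0.227, 1.559, 0.226]
force: [0.3, 0.4, 0.7]
width: 0.696
```

send_rows:
  rows:
    - [[0,0,0,0,0,0,60],[-5,0,0,0,0,0,60],[-20,0,0,0,0,0,60],[-45,0,0,0,0,0,60],[-75,0,0,0,0,0,60],[-100,0,0,0,0,0,60],[-120,0,0,0,0,0,60],[-125,0,0,0,0,0,60]]

```text
clock: 32.8
position: [0.3515, -0.305, 0.0958]
ee_rot: [-0.229, 1.557, 0.225]
force: [0.4, 0.5, -0.7]
width: 0.692
```

```bash
python3 wl.py pad .137 w14;python3 - <<'E'
from h import *
raw(.640,.0734,.06,BY)
E
```

```text
pad 0.77 [182.1, 146.2, 147.3, 200.4]
z [0.1323 0.1398 0.1411]
12499 ((351.9423828125, -305.4241638183594), (64.4346923828125, 112.23075103759766), 16.653675079345703)
shift [32.1 -0.4  0.7] turn [16.53  0.03  0.07] | now [ 0.3507 -0.3048  0.0942] phi 16.53 F [-0.2  0.4 -1.8] w 0.693 t 32.9 q7 [ 1.19  0.39 -0.75  2.03  0.35  0.85  0.53]
shift [ 33.9 280.3 384.9] turn [17.86  0.03  0.07] | now [ 0.3507 -0.3048  0.0942] phi 16.53 F [-0.2  0.4 -1.8] w 0.693 t 32.9 q7 [ 1.19  0.39 -0.75  2.03  0.35  0.85  0.53]
```

View pics/w14.png

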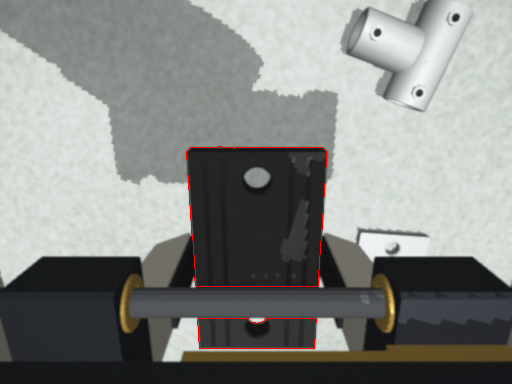

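send_rows:
  rows:
    - [[0,10,14,1,0,0,60],[0,32,44,3,0,0,60],[0,58,80,5,0,0,60],[0,84,116,7,0,0,60],[5,110,152,9,0,0,60],[10,136,188,11,0,0,60],[15,162,224,13,0,0,60],[20,188,260,15,0,0,60]]

```text
clock: 33.7
position: [0.5461, -0.0487, 0.0718]
ee_rot: [-0.02, 1.573, 0.02]
force: [1.0, -0.6, -0.5]
width: 0.688
```

Run:
```python
from h import *
raw(.648,.075,.03,BY)
```

```text
shift [ 41.5 121.  105.1] turn [ 2.8  -0.14  0.01] | now [ 0.5461 -0.0487  0.0718] phi 1.47 F [ 1.  -0.6 -0.5] w 0.688 t 33.7 q7 [ 0.46  0.53 -0.66  1.85  0.41  0.9  -0.36]
```

send_rows:
  rows:
    - [[0,30,26,1,0,0,60],[5,60,52,2,0,0,60],[10,85,74,2.8,0,0,60],[20,105,91,2.8,0,0,60],[30,116,101,2.8,0,0,60],[36,119,104,2.8,0,0,60],[40,120,105,2.8,0,0,60],[41,120,105,2.8,0,0,60]]

```text
clock: 34.5
position: [0.6471, 0.0709, 0.0318]
ee_rot: [0.017, 1.572, -0.019]
force: [-0.5, 0.2, -1.7]
width: 0.689
```

```bash
python3 wl.py pad .075 w15;python3 - <<'E'
from h import *
raw(.648,.0770,-.012,BY)
E
```

```text
shift [34.6 -0.  -0.4] turn [-1.33 -0.02  0.06] | now [0.6475 0.071  0.0327] phi -1.33 F [-0.   0.3 -1.2] w 0.689 t 34.6 q7 [ 0.18  0.71 -0.59  1.63  0.46  0.95 -0.59]
shift [44.7  6.1  0.4] turn [-0.   -0.02  0.06] | now [0.6475 0.071  0.0327] phi -1.33 F [-0.   0.3 -1.2] w 0.689 t 34.6 q7 [ 0.18  0.71 -0.59  1.63  0.46  0.95 -0.59]
```

View pics/w15.png

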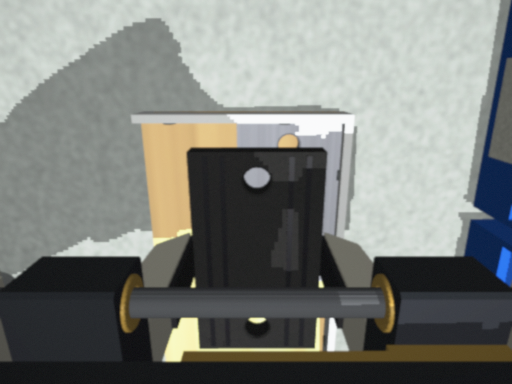

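send_rows:
  rows:
    - [[5,3,0,0,0,0,60],[15,5,0,0,0,0,60],[25,5,0,0,0,0,60],[33,5,0,0,0,0,60],[39,5,0,0,0,0,60],[42,5,0,0,0,0,60],[43,5,0,0,0,0,60],[44,5,0,0,0,0,60]]

```text
clock: 35.4
position: [0.6483, 0.0777, -0.0112]
ee_rot: [0.017, 1.57, -0.017]
force: [-0.2, 0.4, -1.5]
width: 0.693
```

send_rows:
  rows:
    - [[0.5,0.5,0,0,0,0,60],[0.5,1,0,0,0,0,60],[0.5,1.5,0,0,0,0,60],[0.5,2,0,0,0,0,60],[0.5,2.5,0,0,0,0,60],[0.5,3,0,0,0,0,60],[0.5,3,0,0,0,0,60],[0.5,3,0,0,0,0,60]]

```text
clock: 36.2
position: [0.6482, 0.078, -0.0117]
ee_rot: [0.016, 1.571, -0.021]
force: [-1.5, -6.9, 2.0]
width: 0.69
```

send_rows:
  rows:
    - [[0.3,-0.5,0,0,0,0,72],[0.3,-0.5,0,0,0,0,76],[0,-0.5,0,0,0,0,77],[-1,-0.5,0,0,0,0,77],[-10,-0.5,0,0,0,0,77],[-30,-0.5,0,0,0,0,77],[-50,-0.5,0,0,0,0,77],[-60,-0.5,0,0,0,0,60]]

```text
clock: 37.0
position: [0.6492, 0.0808, 0.0507]
ee_rot: [0.018, 1.568, -0.016]
force: [0.4, 0.5, 0.8]
width: 0.724
```

```bash
python3 wl.py pad .031 w16;python3 - <<'E'
from h import *
raw(.584,.078,.04,BY+90)
E
```

```text
pad 0.86 [203.3, 134.6, 105.1, 148.9]
z [0.0276 0.032  0.0333]
13753 ((648.1094360351562, 78.3931655883789), (110.26802825927734, 64.1575698852539), 88.74057006835938)
shift [33.2  0.2 -0.3] turn [-1.25  0.18 -0.04] | now [0.6494 0.0806 0.0502] phi -1.25 F [ 0.6 -0.5  0. ] w 0.643 t 37.1 q7 [ 0.17  0.69 -0.6   1.61  0.45  0.98 -0.6 ]
shift [ 10.   -4.1 -65.3] turn [-89.92   0.17   0.11] | now [0.6494 0.0806 0.0502] phi -1.25 F [ 0.6 -0.5  0. ] w 0.643 t 37.1 q7 [ 0.17  0.69 -0.6   1.61  0.45  0.98 -0.6 ]
```

View pics/w16.png

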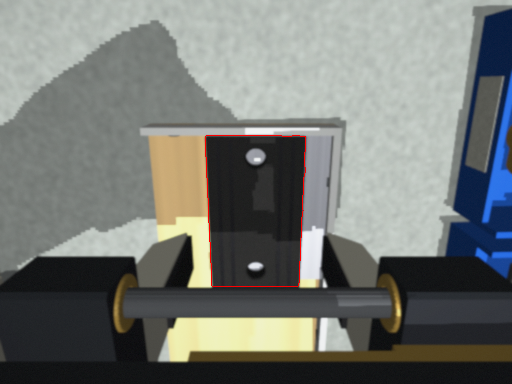

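send_rows:
  rows:
    - [[-5,0,-8,-8,0,0,49],[-5,-1,-22,-16,0,0,49],[-5,-2,-36,-24,0,0,49],[-5,-3,-48,-32,0,0,49],[-5,-4,-56,-40,0,0,49],[-5,-4,-58,-48,0,0,49],[-5,-4,-58,-56,0,0,49],[-5,-4,-58,-64,0,0,49]]

```text
clock: 37.9
position: [0.5895, 0.0771, 0.0524]
ee_rot: [-0.856, 1.397, 0.857]
force: [0.5, 0.8, -0.4]
width: 0.487
```

Run:
```python
from h import *
raw(.592,.0765,-.009,BY+90)
```

```text
shift [61.4 -2.6  0.6] turn [-25.59  -0.03  -0.06] | now [0.5895 0.0771 0.0524] phi 63.08 F [ 0.5  0.8 -0.4] w 0.487 t 37.9 q7 [ 0.36  0.71 -0.89  1.75  0.64  1.01  0.33]
```

send_rows:
  rows:
    - [[0,-2,0,-8,0,0,49],[5,-2,0,-16,0,0,49],[20,-2,0,-24,0,0,49],[35,-2,0,-25.6,0,0,49],[48,-2,0,-25.6,0,0,49],[58,-2,0,-25.6,0,0,49],[63,-2,0,-25.6,0,0,49],[64,-2,0,-25.6,0,0,49]]

```text
clock: 38.7
position: [0.5915, 0.0765, -0.0114]
ee_rot: [-1.187, 1.224, 1.188]
force: [-0.0, -0.1, 0.5]
width: 0.492
```

send_rows:
  rows:
    - [[0,-4,0,0,0,0,49],[0,-8,0,0,0,0,49],[0,-12,0,0,0,0,49],[0,-15,0,0,0,0,49],[0,-18,0,0,0,0,49],[0,-21,0,0,0,0,49],[0,-24,0,0,0,0,49],[0,-26,0,0,0,0,49]]

```text
clock: 39.5
position: [0.6181, 0.0758, -0.0108]
ee_rot: [-1.188, 1.223, 1.188]
force: [-0.9, 0.6, 1.4]
width: 0.488
```

send_rows:
  rows:
    - [[0,-1,0,0,0,0,49],[0,-2,0,0,0,0,49],[0,-3,0,0,0,0,49],[0,-4,0,0,0,0,49],[0,-5,0,0,0,0,49],[0,-5,0,0,0,0,49],[0,-5,0,0,0,0,49],[0,-5,0,0,0,0,49]]

```text
clock: 40.3
position: [0.623, 0.0755, -0.0107]
ee_rot: [-1.188, 1.223, 1.188]
force: [0.6, 0.3, -1.1]
width: 0.492
```

send_rows:
  rows:
    - [[0,-0.5,0,0,0,0,49],[0,-1,0,0,0,0,49],[0,-1.5,0,0,0,0,49],[0,-2,0,0,0,0,49],[0,-2.5,0,0,0,0,49],[0,-3,0,0,0,0,49],[0,-3,0,0,0,0,49],[0,-3,0,0,0,0,49]]

```text
clock: 41.1
position: [0.6237, 0.0754, -0.0109]
ee_rot: [-1.188, 1.226, 1.19]
force: [-10.0, -1.3, 7.1]
width: 0.492
```

send_rows:
  rows:
    - [[-3,4,0,0,0,0,40],[-25,6,0,0,0,0,25],[-40,6,-10,8,0,0,25],[-50,0,-25,16,0,0,25],[-50,-8,-45,24,0,0,25],[-50,-16,-65,32,0,0,25],[-50,-24,-78,40,0,0,25],[-50,-28,-82,48,0,0,25]]

```text
clock: 41.9
position: [0.6531, -0.0096, 0.0411]
ee_rot: [-0.545, 1.499, 0.543]
force: [0.2, -0.2, 0.2]
width: 0.249
```

Run:
```python
from h import *
raw(.654,-.001,-.0110,BY)
```

```text
shift [52.1  6.2  6.1] turn [41.19  0.13  0.08] | now [ 0.6531 -0.0096  0.0411] phi 39.86 F [ 0.2 -0.2  0.2] w 0.249 t 41.9 q7 [ 0.41  0.76 -0.77  1.61  0.6   1.02  0.15]
```

send_rows:
  rows:
    - [[0,5,5,8,0,0,25],[0,6,6,16,0,0,25],[0,6,6,24,0,0,25],[5,6,6,32,0,0,25],[20,6,6,40,0,0,25],[35,6,6,41,0,0,25],[46,6,6,41,0,0,25],[52,6,6,41,0,0,25]]

```text
clock: 42.7
position: [0.6517, 0.0012, -0.0137]
ee_rot: [0.006, 1.572, -0.006]
force: [-0.5, 0.5, -0.3]
width: 0.251
```

send_rows:
  rows:
    - [[0,2,0,0,0,0,25],[0,4,0,0,0,0,25],[0,6,0,0,0,0,25],[0,8,0,0,0,0,25],[0,10,0,0,0,0,25],[0,12,0,0,0,0,25],[0,14,0,0,0,0,25],[0,15,0,0,0,0,25]]

```text
clock: 43.5
position: [0.6526, 0.0109, -0.0124]
ee_rot: [0.007, 1.571, -0.017]
force: [-1.9, -13.7, 6.5]
width: 0.249
```

send_rows:
  rows:
    - [[0,-5,0,0,0,0,25],[-15,-10,0,0,0,0,25],[-50,-20,0,0,0,0,60],[-90,-50,-5,0,0,0,100],[-120,-90,-20,0,0,0,100],[-130,-135,-40,0,0,0,100],[-130,-180,-60,0,0,0,100],[-130,-225,-80,0,0,0,100]]

```text
clock: 44.3
position: [0.57, -0.2081, 0.1193]
ee_rot: [0.008, 1.568, -0.008]
force: [-0.4, -0.4, 0.2]
width: 0.721
```

Run:
```python
from h import *
im,d,s=shot('scene','scene5')
cv2.imwrite('pics/scene5c.png',cv2.resize(cv2.cvtColor(im[200:310,160:350],cv2.COLOR_RGB2BGR),None,fx=4,fy=4))
raw(.500,-.367,.10,12)
```

```text
shift [  19.1 -148.5  -61.9] turn [-13.21  -0.18   0.35] | now [ 0.5651 -0.2197  0.1179] phi -1.21 F [-3.3 -8.4 -1.9] w 0.765 t 44.35 q7 [ 0.71  0.56 -0.65  1.67  0.39  1.05 -0.08]
```

View pics/scene5c.png

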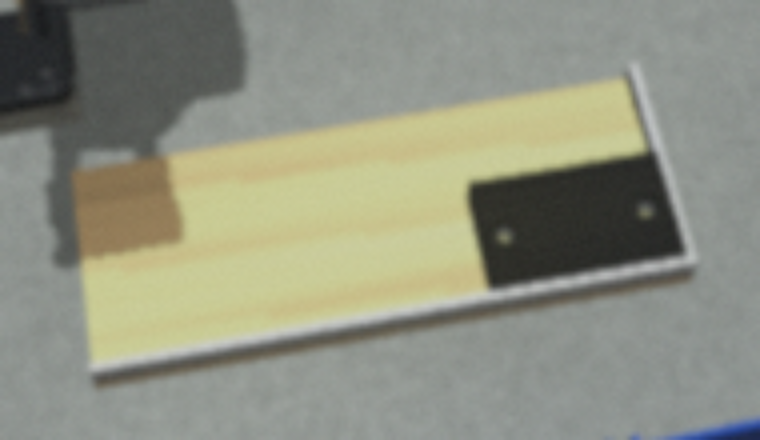

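The pad sits square on the packer against both fences. The flange is next.

send_rows:
  rows:
    - [[0,-30,-12,-3,0,0,100],[0,-65,-27,-6,0,0,100],[0,-100,-42,-9,0,0,100],[0,-125,-53,-12,0,0,100],[0,-138,-59,-13,0,0,100],[0,-142,-61,-13,0,0,100],[0,-143,-62,-13,0,0,100],[0,-143,-62,-13,0,0,100]]

```text
clock: 45.15
position: [0.5073, -0.348, 0.1178]
ee_rot: [-0.17, 1.563, 0.17]
force: [0.6, 0.2, -0.7]
width: 0.998
```

```bash
python3 wl.py flange .008 w17
python3 - <<'E'
from h import *
z=np.load('/tmp/w17.npz');X=cloud('wrist',z['d'],dict(position=z['pos'],ee_rot=z['rot'])).reshape(-1,3)
q=X[(abs(X[:,2]-.050)<.004)&(abs(X[:,0]-.5)<.06)&(abs(X[:,1]+.367)<.06)]
print('socket top',len(q),cv2.minEnclosingCircle((q[:,:2]*1000).astype(np.float32)))
E
```

```text
flange 0.97 [205.4, 136.2, 72.2, 112.7]
z [0.007  0.0093 0.0512]
5197 ((498.1766662597656, -368.37713623046875), (64.1431655883789, 110.15287780761719), 11.989715576171875)
shift [33.6 -0.1 -0.2] turn [12.45  0.04 -0.02] | now [ 0.5074 -0.3478  0.1176] phi 12.45 F [0.3 0.4 0.6] w 0.999 t 45.25 q7 [ 0.98  0.59 -0.7   1.64  0.42  1.07  0.37]
socket top 685 ((498.3553161621094, -368.1612548828125), 17.89145851135254)
```

View pics/w17.png

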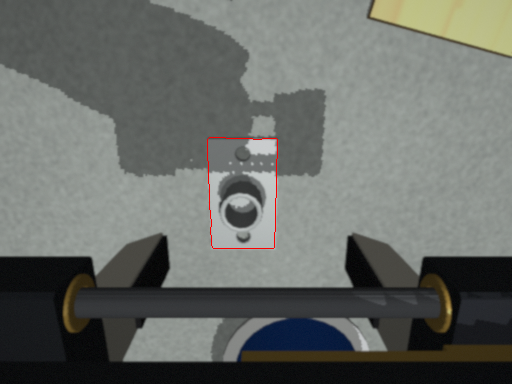

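Run:
```python
from h import *
z=np.load('/tmp/scene1.npz');X=cloud('scene',z['d'],None).reshape(-1,3)
q=X[(abs(X[:,0]-.5)<.12)&(X[:,1]<-.42)&(X[:,1]>-.6)&(X[:,2]>.06)]
print(len(q),q.max(0) if len(q) else '')
raw(.4983,-.3682,-.0117,12)
```

```text
1421 [ 0.61982069 -0.47426554  0.10106975]
shift [129.3 -18.  -13.4] turn [ 0.45  0.04 -0.01] | now [ 0.5074 -0.3478  0.1176] phi 12.45 F [0.3 0.4 0.6] w 0.999 t 45.25 q7 [ 0.98  0.59 -0.7   1.64  0.42  1.07  0.37]
```

send_rows:
  rows:
    - [[10,-10,-8,0.4,0,0,100],[25,-17,-13,0.4,0,0,100],[50,-18,-13,0.4,0,0,100],[80,-18,-13,0.4,0,0,100],[105,-18,-13,0.4,0,0,100],[122,-18,-13,0.4,0,0,100],[129,-18,-13,0.4,0,0,100],[129,-18,-13,0.4,0,0,100]]

```text
clock: 46.05
position: [0.497, -0.3696, -0.0129]
ee_rot: [-0.163, 1.566, 0.165]
force: [0.7, 0.3, -0.6]
width: 1.0
```

send_rows:
  rows:
    - [[0,0,0,0,0,0,60],[0,0,0,0,0,0,38],[0,0,0,0,0,0,30],[0,0,0,0,0,0,30],[0,0,0,0,0,0,30],[0,0,0,0,0,0,30],[0,0,0,0,0,0,30],[-1,0,0,0,0,0,30]]
  grip_force: 45

```text
clock: 46.85
position: [0.4976, -0.3695, -0.0109]
ee_rot: [-0.164, 1.565, 0.164]
force: [-0.1, -0.1, -3.5]
width: 0.382
```

send_rows:
  rows:
    - [[-5,0,0,0,0,0,30],[-15,0,0,0,0,0,30],[-30,0,0,0,0,0,30],[-50,0,0,0,0,0,30],[-70,0,0,0,0,0,30],[-85,0,0,0,0,0,30],[-95,0,0,0,0,0,30],[-100,0,0,0,0,0,30]]

```text
clock: 47.65
position: [0.498, -0.3699, 0.0906]
ee_rot: [-0.165, 1.564, 0.163]
force: [0.5, -0.5, -4.0]
width: 0.385
```

```bash
python3 wl.py flange .108 w18
python3 - <<'E'
from h import *
raw(.664,.075,.08,BY)
E
```

```text
flange 0.73 [192.5, 137.3, 126.9, 152.1]
z [0.1073 0.1114 0.1531]
5500 ((492.2242736816406, -341.89324951171875), (64.32062530517578, 54.88396072387695), 12.132403373718262)
shift [32.9 -0.1  0.2] turn [11.94  0.02  0.03] | now [ 0.4978 -0.3699  0.0898] phi 11.94 F [-0.2  0.2 -4.2] w 0.385 t 47.75 q7 [ 1.    0.62 -0.68  1.66  0.44  1.02  0.38]
shift [  9.6 400.8 254.6] turn [13.27  0.03  0.03] | now [ 0.4978 -0.3699  0.0898] phi 11.94 F [-0.2  0.2 -4.2] w 0.385 t 47.75 q7 [ 1.    0.62 -0.68  1.66  0.44  1.02  0.38]
```

View pics/w18.png

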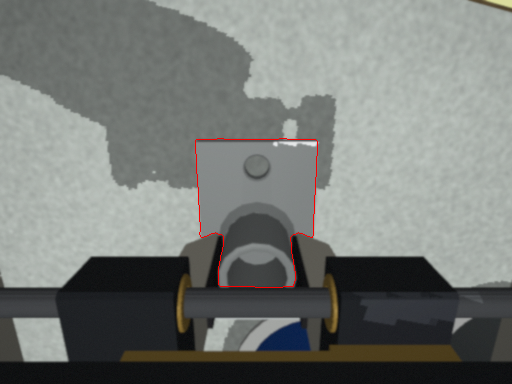

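send_rows:
  rows:
    - [[0,12,7,1,0,0,30],[0,36,23,2,0,0,30],[0,72,46,4,0,0,30],[0,112,71,6,0,0,30],[0,152,97,8,0,0,30],[0,192,122,10,0,0,30],[0,232,147,12,0,0,30],[0,272,173,13,0,0,30]]

```text
clock: 48.55
position: [0.6103, -0.0662, 0.0883]
ee_rot: [0.015, 1.572, -0.016]
force: [0.9, -0.4, -2.4]
width: 0.381
```

Run:
```python
from h import *
raw(.6645,.0755,.05,BY)
```

```text
shift [ 38.1 142.7  51.4] turn [ 0.2  -0.09  0.02] | now [ 0.6103 -0.0662  0.0883] phi -1.13 F [ 0.9 -0.4 -2.4] w 0.381 t 48.55 q7 [ 0.44  0.6  -0.64  1.68  0.41  1.   -0.35]
```

send_rows:
  rows:
    - [[0,30,11,0.2,0,0,30],[0,60,22,0.2,0,0,30],[0,90,32,0.2,0,0,30],[5,115,41,0.2,0,0,30],[15,131,47,0.2,0,0,30],[25,139,50,0.2,0,0,30],[33,142,51,0.2,0,0,30],[36,142,51,0.2,0,0,30]]

```text
clock: 49.35
position: [0.6631, 0.0723, 0.0514]
ee_rot: [0.017, 1.573, -0.018]
force: [0.2, -0.3, -3.1]
width: 0.38
```

```bash
python3 wl.py flange .070 w19
python3 - <<'E'
from h import *
raw(.6645,.0760,.019,BY)
z=np.load('/tmp/w19.npz');X=cloud('wrist',z['d'],dict(position=z['pos'],ee_rot=z['rot'])).reshape(-1,3)
f=X[(X[:,2]>.020)&(X[:,2]<.030)&(X[:,0]>.54)&(X[:,0]<.73)&(X[:,1]>-.25)&(X[:,1]<.2)]
sf=f[(f[:,1]>.11)]
for a in np.arange(.56,.69,.03):
  k=sf[abs(sf[:,0]-a)<.01]
  if len(k)>5: print(round(a,2),np.percentile(k[:,1],[2,50,98]),len(k))
E
```

```text
flange 0.57 [194.5, 136.6, 124.8, 149.7]
z [0.0696 0.0721 0.1138]
8933 ((663.5687255859375, 101.05481719970703), (54.590572357177734, 64.22734832763672), 88.8039321899414)
shift [34.6  0.8 -0.4] turn [-1.33 -0.09  0.07] | now [0.6636 0.0715 0.0523] phi -1.33 F [ 0.5 -0.2 -3.3] w 0.382 t 49.45 q7 [ 0.18  0.71 -0.6   1.57  0.45  1.01 -0.57]
shift [33.3  4.6  0.9] turn [ 0.   -0.09  0.07] | now [0.6636 0.0715 0.0523] phi -1.33 F [ 0.5 -0.2 -3.3] w 0.382 t 49.45 q7 [ 0.18  0.71 -0.6   1.57  0.45  1.01 -0.57]
0.59 [0.13382041 0.13728893 0.13962785] 273
0.62 [0.13423818 0.13679667 0.13891072] 255
0.65 [0.13306482 0.13572632 0.13829972] 281
0.68 [0.13238058 0.13505493 0.13767213] 278
```

View pics/w19.png

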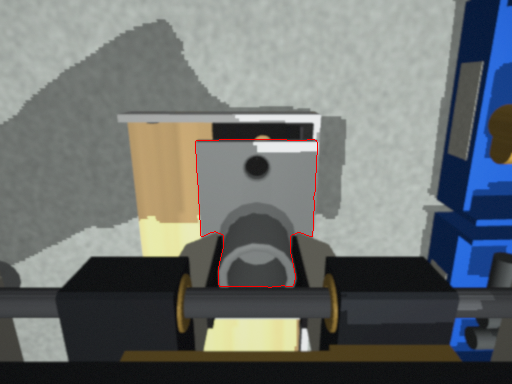

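send_rows:
  rows:
    - [[5,2,0,0,0,0,30],[12,4,0.5,0,0,0,30],[20,4,0.5,0,0,0,30],[26,4,0.5,0,0,0,30],[30,4,0.5,0,0,0,30],[32,4,0.5,0,0,0,30],[32,4,0.5,0,0,0,30],[32,4,0.5,0,0,0,30]]

```text
clock: 50.25
position: [0.665, 0.0773, 0.0214]
ee_rot: [0.017, 1.57, -0.017]
force: [-0.1, 0.6, -3.4]
width: 0.38
```

send_rows:
  rows:
    - [[0.5,0,0,0,0,0,30],[1,0,0,0,0,0,30],[1.5,0,0,0,0,0,30],[1.5,0,0,0,0,0,30],[1.5,0,0,0,0,0,30],[1.5,0,0,0,0,0,30],[1.5,0,0,0,0,0,30],[1.5,0,0,0,0,0,30]]

```text
clock: 51.05
position: [0.6648, 0.0773, 0.0198]
ee_rot: [0.017, 1.571, -0.017]
force: [0.5, 0.8, -3.7]
width: 0.38
```

send_rows:
  rows:
    - [[0,-1,0,0,0,0,30],[0,-2,0,0,0,0,30],[0.5,-2,0,0,0,0,30],[1,-2,0,0,0,0,30],[1.5,-2,0,0,0,0,30],[1.5,-2,0,0,0,0,30],[1.5,-2,0,0,0,0,30],[1.5,-2,0,0,0,0,30]]

```text
clock: 51.85
position: [0.6649, 0.075, 0.0196]
ee_rot: [0.017, 1.57, -0.018]
force: [-5.3, -2.1, 10.1]
width: 0.388
```

send_rows:
  rows:
    - [[-1,0,0,0,0,0,35],[-1,0,0,0,0,0,42],[-1,0,0,0,0,0,50],[-1,0,0,0,0,0,56],[-15,0,0,0,0,0,56],[-45,0,0,0,0,0,56],[-80,0,0,0,0,0,50],[-100,0,0,0,0,0,50]]

```text
clock: 52.65
position: [0.666, 0.0761, 0.1223]
ee_rot: [0.018, 1.567, -0.016]
force: [-0.9, 0.3, -0.2]
width: 0.507
```

```bash
cat > edges.py <<'E'
from h import *
im,d,s=shot('scene','sceneE');P=cloud('scene',d,s)
import sys
cv2.imwrite('pics/%s.png'%sys.argv[1],cv2.resize(cv2.cvtColor(im[190:310,220:350],cv2.COLOR_RGB2BGR),None,fx=5,fy=5))
im,d,s=shot('side','sideE')
cv2.imwrite('pics/%s_s.png'%sys.argv[1],cv2.resize(cv2.cvtColor(im[150:250,140:260],cv2.COLOR_RGB2BGR),None,fx=5,fy=5))
raw(.592,.0765,-.009,BY+90)
E
python3 wl.py flange .039 w20; python3 edges.py e1
```

```text
flange 0.75 [213.1, 120.7, 81.2, 123.3]
z [0.0365 0.0403 0.0821]
6467 ((664.8077392578125, 76.07872009277344), (110.18292236328125, 64.22297668457031), 89.04301452636719)
shift [34.5 -0.4 -1.3] turn [-1.25  0.38 -0.09] | now [0.6671 0.0764 0.1231] phi -1.25 F [-0.6 -0.8  0.6] w 0.503 t 52.75 q7 [ 0.19  0.65 -0.63  1.5   0.41  1.13 -0.54]
shift [128.2  -0.5 -73.3] turn [-8.992e+01  7.000e-02  6.000e-02] | now [0.6651 0.0754 0.1193] phi -1.25 F [-0.3 -0.2  1.1] w 0.501 t 52.85 q7 [ 0.19  0.65 -0.63  1.5   0.41  1.12 -0.54]
```

View pics/e1.png

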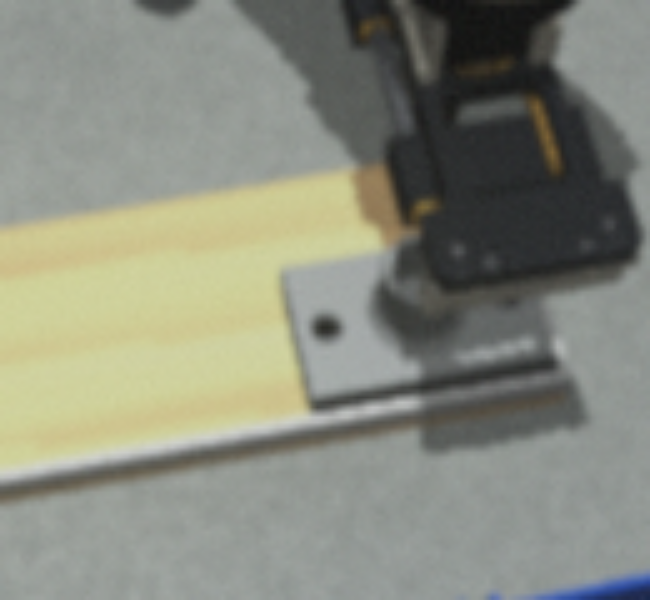

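View pics/e1_s.png

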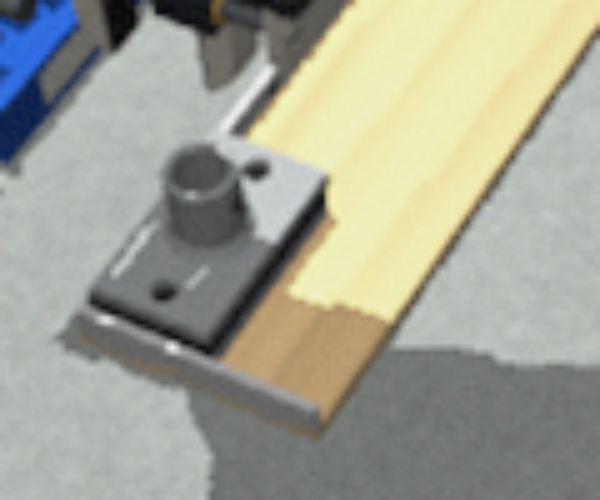

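View pics/w20.png

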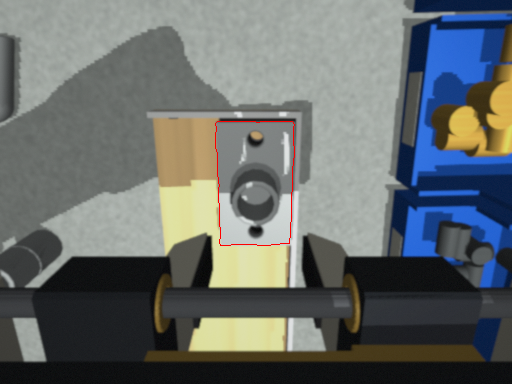

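send_rows:
  rows:
    - [[0,-30,-4,0,0,0,30],[0,-60,-8,0,0,0,25],[10,-79,-10,0,0,0,25],[45,-79,-10,0,0,0,25],[80,-79,-10,0,0,0,25],[108,-79,-10,0,0,0,25],[122,-79,-10,0,0,0,25],[126,-79,-10,0,0,0,25]]

```text
clock: 53.65
position: [0.6514, -0.0034, -0.0102]
ee_rot: [0.017, 1.574, -0.017]
force: [1.0, 0.8, 0.5]
width: 0.251
```

send_rows:
  rows:
    - [[0,3,0,0,0,0,25],[0,6,0,0,0,0,25],[0,8,0,0,0,0,25],[0,9,0,0,0,0,25],[0,10,0,0,0,0,25],[0,11,0,0,0,0,25],[0,12,0,0,0,0,25],[0,12,0,0,0,0,25]]

```text
clock: 54.45
position: [0.6533, 0.0087, -0.0077]
ee_rot: [0.017, 1.571, -0.017]
force: [0.0, 0.5, 0.1]
width: 0.249
```

send_rows:
  rows:
    - [[0,0.5,0,0,0,0,25],[0,1,0,0,0,0,25],[0,1.5,0,0,0,0,25],[0,2,0,0,0,0,25],[0,2.5,0,0,0,0,25],[0,3,0,0,0,0,25],[0,3,0,0,0,0,25],[0,3,0,0,0,0,25]]

```text
clock: 55.25
position: [0.6533, 0.011, -0.0078]
ee_rot: [0.017, 1.571, -0.018]
force: [-0.3, -4.4, -0.1]
width: 0.254
```

send_rows:
  rows:
    - [[0,0.5,0,0,0,0,25],[0,1,0,0,0,0,25],[0,1.5,0,0,0,0,25],[0,1.5,0,0,0,0,25],[0,1.5,0,0,0,0,25],[0,1.5,0,0,0,0,25],[0,1.5,0,0,0,0,25],[0,1.5,0,0,0,0,25]]

```text
clock: 56.05
position: [0.6533, 0.0112, -0.0078]
ee_rot: [0.016, 1.571, -0.02]
force: [-1.2, -6.8, 0.9]
width: 0.247
```

send_rows:
  rows:
    - [[0,-5,0,0,0,0,25],[-20,-10,0,0,0,0,30],[-60,-10,-10,-8,0,0,40],[-100,0,-30,-16,0,0,49],[-110,20,-50,-24,0,0,49],[-110,40,-66,-32,0,0,49],[-110,56,-72,-40,0,0,49],[-110,66,-72,-48,0,0,49]]

```text
clock: 56.85
position: [0.5817, 0.0836, 0.1031]
ee_rot: [-0.643, 1.471, 0.646]
force: [0.7, 0.5, -0.4]
width: 0.487
```

Run:
```python
from h import *
raw(.597,.0765,-.008,BY+90)
```

```text
shift [111.1 -16.2   4.9] turn [-41.4    0.12  -0.  ] | now [0.5817 0.0836 0.1031] phi 47.27 F [ 0.7  0.5 -0.4] w 0.487 t 56.85 q7 [ 0.35  0.62 -0.87  1.72  0.53  1.06  0.12]
```

send_rows:
  rows:
    - [[0,-5,2,-8,0,0,49],[0,-10,5,-16,0,0,49],[20,-14,5,-24,0,0,49],[45,-14,5,-32,0,0,49],[70,-14,5,-40,0,0,49],[95,-14,5,-41.5,0,0,49],[108,-14,5,-41.5,0,0,49],[111,-14,5,-41.5,0,0,49]]

```text
clock: 57.65
position: [0.5955, 0.0751, -0.01]
ee_rot: [-1.185, 1.225, 1.188]
force: [0.3, -0.1, 0.8]
width: 0.49
```

Run:
```python
from h import *
raw(.622,.0765,-.008,BY+90)
```

```text
shift [ -2.  -26.4   2.2] turn [-0.45  0.04 -0.12] | now [ 0.5955  0.0751 -0.01  ] phi 88.22 F [ 0.3 -0.1  0.8] w 0.49 t 57.65 q7 [ 0.38  0.83 -0.93  1.77  0.8   0.97  0.66]
```

send_rows:
  rows:
    - [[-1,-6,1,-0.4,0,0,49],[-2,-12,2,-0.4,0,0,49],[-2,-18,2,-0.4,0,0,49],[-2,-22,2,-0.4,0,0,49],[-2,-24,2,-0.4,0,0,49],[-2,-25,2,-0.4,0,0,49],[-2,-26,2,-0.4,0,0,49],[-2,-26,2,-0.4,0,0,49]]

```text
clock: 58.45
position: [0.6222, 0.0758, -0.0068]
ee_rot: [-1.192, 1.221, 1.192]
force: [-0.2, 0.3, 0.9]
width: 0.494
```

send_rows:
  rows:
    - [[0,-0.5,0,0,0,0,49],[0,-1,0,0,0,0,49],[0,-1.5,0,0,0,0,49],[0,-2,0,0,0,0,49],[0,-2.5,0,0,0,0,49],[0,-3,0,0,0,0,49],[0,-3,0,0,0,0,49],[0,-3,0,0,0,0,49]]

```text
clock: 59.25
position: [0.6242, 0.0758, -0.0069]
ee_rot: [-1.192, 1.222, 1.194]
force: [-8.3, -0.0, 4.6]
width: 0.493
```

send_rows:
  rows:
    - [[0,4,0,0,0,0,49],[-15,8,0,0,0,0,49],[-55,15,0,0,0,0,60],[-100,35,5,0,0,0,100],[-120,75,20,0,0,0,100],[-120,120,40,0,0,0,100],[-120,160,65,0,0,0,100],[-120,190,90,0,0,0,100]]

```text
clock: 60.05
position: [0.4359, 0.1708, 0.1145]
ee_rot: [-1.194, 1.219, 1.19]
force: [-0.1, 0.9, 0.2]
width: 0.959
```

```bash
python3 wl.py elbow .034 w21; python3 edges.py e2
```

```text
elbow 0.65 [212.1, 119.3, 82.3, 93.8]
z [0.007  0.0326 0.0363]
3061 ((423.51055908203125, 176.09182739257812), (67.49090576171875, 66.8772964477539), 75.87928771972656)
shift [34.3 -1.5 -3.1] turn [89.07  0.14  0.08] | now [0.4343 0.1739 0.1151] phi 89.07 F [ 1.4 -0.1  0.2] w 0.995 t 60.15 q7 [ 0.36  0.51 -1.14  1.98  0.56  1.01  0.5 ]
shift [ 123.9 -155.5  -90.9] turn [ 0.1  -0.02  0.15] | now [0.4381 0.1708 0.1144] phi 88.77 F [ 0.9 -0.4  0.3] w 0.996 t 60.25 q7 [ 0.36  0.52 -1.14  1.98  0.56  1.01  0.5 ]
```

View pics/w21.png

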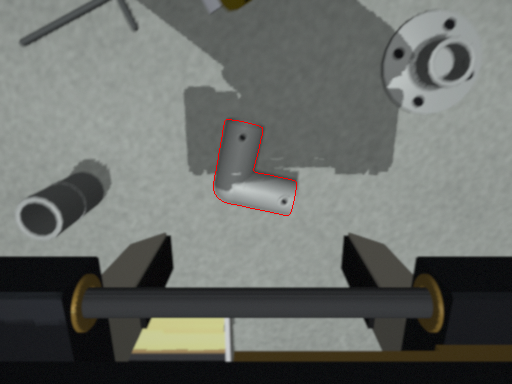

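View pics/e2_s.png

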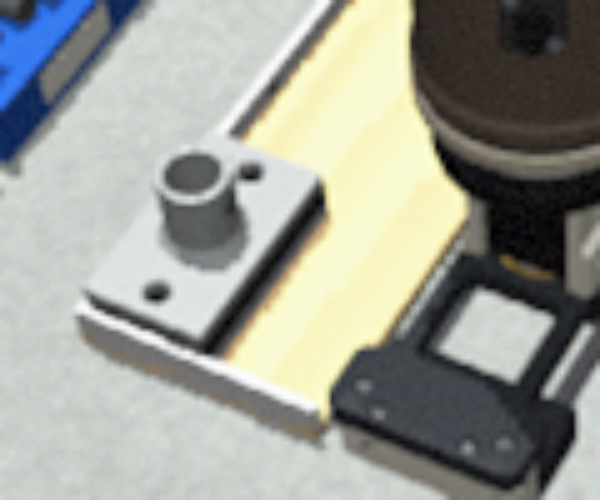

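View pics/e2.png

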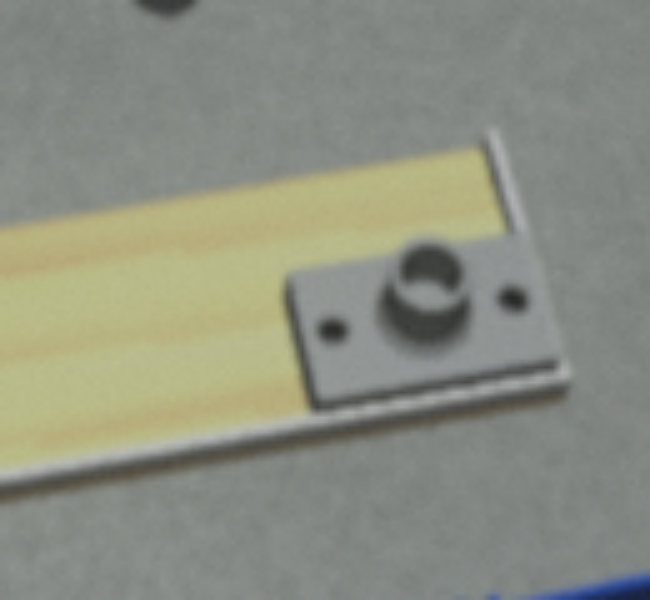

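```bash
cat > fit.py <<'E'
from h import *
from scipy.optimize import least_squares
SEG={'elbow':[((36,0),(-20,0)),((36,0),(36,56))],'tee':[((36,0),(-20,0)),((36,-36),(36,36))]}
def fit(P,m,t,x0,y0,th0,z0=0.):
    Q=P[m];Q=Q[~np.isnan(Q[:,0])]*1000;Q=Q[Q[:,2]>z0+15]
    def res(p):
        c,s=np.cos(p[2]),np.sin(p[2]);L=Q[:,:2]-p[:2];L=np.c_[c*L[:,0]+s*L[:,1],-s*L[:,0]+c*L[:,1]]
        D=[]
        for a,b in SEG[t]:
            a=np.array(a);b=np.array(b);u=(b-a)/np.linalg.norm(b-a);l=np.linalg.norm(b-a)
            k=np.clip((L-a)@u,0,l);D.append(np.hypot(np.linalg.norm(L-a-k[:,None]*u,axis=1),Q[:,2]-17-z0-p[3])-17)
        D=np.array(D);i=np.abs(D).argmin(0);return D[i,np.arange(D.shape[1])]
    best=None
    for dt in (-.3,0,.3):
        r=least_squares(res,[x0*1e3,y0*1e3,th0+dt,0],loss='soft_l1',x_scale=[5,5,.1,1])
        if best is None or r.cost<best.cost: best=r
    p=best.x;rr=res(p);return p[0]/1e3,p[1]/1e3,np.degrees(p[2]),p[3],np.median(abs(rr)),len(Q)
if __name__=='__main__':
    import sys
    t=sys.argv[1];x0,y0,th0=map(float,sys.argv[2:5]);z0=float(sys.argv[5]) if len(sys.argv)>5 else 0
    im,d,s=shot('wrist','fit');P=cloud('wrist',d,s);r=finder.regions_of('wrist',t)
    print(r[0]['confidence'],r[0]['bbox']);f=fit(P,r[0]['region'],t,x0,y0,np.radians(th0),z0);print('x y th dz res n',np.round(f,4))
    c=f[2]; raw(f[0],f[1],float(sys.argv[6])/1000 if len(sys.argv)>6 else -.024,c+90)
E
python3 fit.py elbow .41 .165 -12
```

```text
0.58 [214.0, 118.3, 80.9, 94.8]
x y th dz res n [ 4.05200e-01  1.57600e-01 -1.38754e+01  7.54000e-01  3.85300e-01
  4.67500e+03]
shift [137.7  33.7 -12.9] turn [12.45  0.    0.08] | now [0.439  0.1697 0.1137] phi 88.58 F [0.7 0.5 0.1] w 0.998 t 60.35 q7 [ 0.36  0.52 -1.14  1.97  0.56  1.01  0.5 ]
```

send_rows:
  rows:
    - [[10,15,-6,6,0,0,100],[30,30,-12,12,0,0,100],[60,34,-13,12.5,0,0,100],[90,34,-13,12.5,0,0,100],[110,34,-13,12.5,0,0,100],[118,34,-13,12.5,0,0,100],[120,34,-13,12.5,0,0,100],[120,34,-13,12.5,0,0,100]]

```text
clock: 61.15
position: [0.4041, 0.1581, -0.0064]
ee_rot: [-1.029, 1.314, 1.029]
force: [0.1, 0.4, 0.1]
width: 1.0
```

Run:
```python
from h import *
shot('wrist','w22')
raw(.4052,.1576,-.027,76.1)
```

```text
shift [20.9 -1.1 -0.4] turn [0.02 0.04 0.05] | now [ 0.4042  0.1582 -0.0061] phi 76.12 F [-1.3 -0.1  0.3] w 0.997 t 61.2 q7 [ 0.19  0.6  -0.91  2.18  0.75  0.71  0.09]
```

View pics/w22.png

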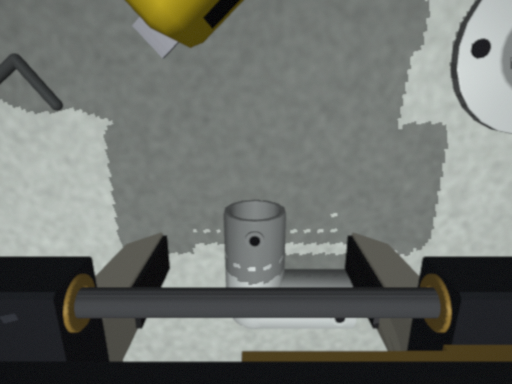

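The elbow's leg stands between the open jaws, so I'll close on it.

send_rows:
  rows:
    - [[8,-1,0,0,0,0,100],[16,-1,0,0,0,0,100],[21,-1,0,0,0,0,90],[21,-1,0,0,0,0,60],[21,-1,0,0,0,0,40],[21,-1,0,0,0,0,30],[21,-1,0,0,0,0,30],[21,-1,0,0,0,0,30]]
  grip_force: 40

```text
clock: 62.0
position: [0.4045, 0.1578, -0.0276]
ee_rot: [-1.029, 1.314, 1.029]
force: [-0.7, 0.1, 0.4]
width: 0.528
```

send_rows:
  rows:
    - [[0,0,0,0,0,0,30],[-5,0,0,0,0,0,30],[-15,0,0,0,0,0,30],[-35,0,0,0,0,0,30],[-60,0,0,0,0,0,30],[-85,0,0,0,0,0,30],[-105,0,0,0,0,0,30],[-115,0,0,0,0,0,30]]

```text
clock: 62.8
position: [0.4047, 0.1581, 0.0891]
ee_rot: [-1.03, 1.312, 1.029]
force: [-0.9, -0.8, -3.1]
width: 0.36
```

```bash
python3 fit.py elbow .405 .158 -13.9 115
python3 - <<'E'
from h import *
print(b2w(-8,-120)); raw(*b2w(-8,-120),.08,BY+90)
E
cp pics/fit.png pics/w23.png
```

```text
0.87 [223.2, 208.6, 81.9, 141.3]
x y th dz res n [ 4.05700e-01  1.59000e-01 -1.38689e+01 -9.43700e-01  3.52200e-01
  6.10500e+03]
shift [112.4  -0.2   1.2] turn [-0.01  0.04  0.11] | now [0.405  0.1579 0.0884] phi 76.12 F [ 0.5  0.3 -2.7] w 0.356 t 62.9 q7 [ 0.34  0.47 -1.08  2.08  0.54  0.9   0.28]
[ 0.62661686 -0.14858198]
shift [   8.7 -288.7 -244.3] turn [-12.55   0.03   0.11] | now [0.405  0.1579 0.0884] phi 76.12 F [ 0.5  0.3 -2.7] w 0.356 t 62.9 q7 [ 0.34  0.47 -1.08  2.08  0.54  0.9   0.28]
```

View pics/w23.png

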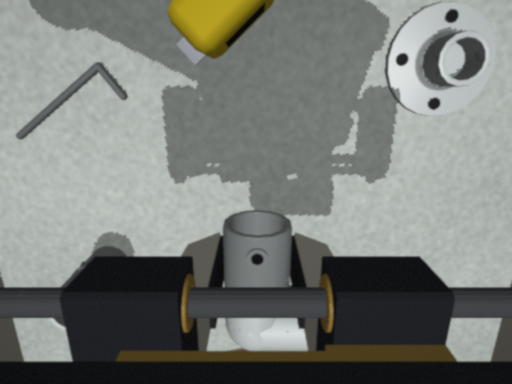

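send_rows:
  rows:
    - [[-5,-12,-10,-1,0,0,30],[-10,-40,-34,-2,0,0,30],[-10,-72,-61,-4,0,0,30],[-10,-106,-90,-6,0,0,30],[-10,-140,-118,-8,0,0,30],[-10,-174,-147,-10,0,0,30],[-10,-208,-176,-12,0,0,30],[-5,-240,-203,-12.5,0,0,30]]

```text
clock: 63.7
position: [0.5893, -0.0991, 0.0909]
ee_rot: [-1.192, 1.221, 1.193]
force: [0.1, 0.8, -2.7]
width: 0.362
```

```bash
sed -i 's/^BO=.*;BY/BO=np.array([.6357,-.0290]);BY/' h.py
python3 - <<'E'
from h import *
raw(*b2w(-8,-120),.02,BY+90)
E
```

```text
shift [ 70.9 -36.9 -48.8] turn [ 0.   -0.02 -0.07] | now [ 0.5893 -0.0991  0.0909] phi 88.67 F [ 0.1  0.8 -2.7] w 0.362 t 63.7 q7 [ 0.73  0.72 -1.03  1.7   0.68  1.13  1.04]
```

send_rows:
  rows:
    - [[0,-18,-24,0,0,0,30],[0,-28,-38,0,0,0,30],[5,-32,-43,0,0,0,30],[20,-32,-43,0,0,0,30],[38,-32,-43,0,0,0,30],[54,-32,-43,0,0,0,30],[64,-32,-43,0,0,0,30],[68,-32,-43,0,0,0,30]]

```text
clock: 64.5
position: [0.6186, -0.14, 0.0224]
ee_rot: [-1.191, 1.221, 1.194]
force: [-0.4, 1.0, -2.9]
width: 0.358
```

```bash
cat > rel.py <<'E'
# measure held/placed part and fences in one wrist picture
from fit import *
import sys
t=sys.argv[1];x0,y0=map(float,sys.argv[2:4]);z0=float(sys.argv[4])
im,d,s=shot('wrist','rel');P=cloud('wrist',d,s);r=finder.regions_of('wrist',t)
if r:
    f=fit(P,r[0]['region'],t,x0,y0,np.radians(BY),z0);print('x y th dz res n',np.round(f,4))
X=P.reshape(-1,3)
f=X[(X[:,2]>.0225)&(X[:,2]<.030)&(X[:,0]>.685)&(X[:,0]<.72)&(X[:,1]>-.26)&(X[:,1]<.1)]
for a in np.arange(-.24,.1,.03):
  k=f[abs(f[:,1]-a)<.015]
  if len(k)>5: print('fence',round(a,2),np.percentile(k[:,0],[2,50,98]).round(4),len(k), np.median(k[:,2]).round(4))
e=X[(abs(X[:,2]-.009)<.004)&(X[:,0]>.57)&(X[:,0]<.69)]
print('open end y (2%)',np.nanpercentile(e[(e[:,1]<-.1),1],[0.2,1,2]) if (e[:,1]<-.1).any() else '')
raw(*b2w(-8,-120),-.0186,BY+90)
E
python3 rel.py elbow .624 -.149 45; cp pics/rel.png pics/w24.png
```

```text
x y th dz res n [ 6.1950e-01 -1.3880e-01 -1.2153e+00  2.1937e+00  3.7590e-01  6.1280e+03]
fence -0.18 [0.6922 0.6952 0.6985] 74 0.0259
fence -0.15 [0.6926 0.6944 0.6978] 53 0.0258
fence 0.0 [0.6959 0.6978 0.7017] 335 0.0258
fence 0.03 [0.6896 0.6971 0.7021] 191 0.0258
open end y (2%) [-0.19724382 -0.19637065 -0.1956077 ]
shift [42.2 -5.7 -8.5] turn [ 0.01  0.01 -0.05] | now [ 0.6194 -0.1402  0.0236] phi 88.68 F [-1.1 -0.  -3. ] w 0.359 t 64.6 q7 [ 0.72  0.83 -0.96  1.66  0.77  1.07  1.07]
```

View pics/w24.png

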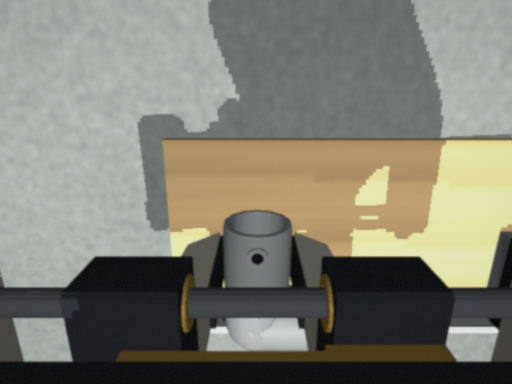

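send_rows:
  rows:
    - [[0,-3,-4,0,0,0,30],[0,-6,-8,0,0,0,30],[8,-6,-9,0,0,0,30],[18,-6,-9,0,0,0,30],[28,-6,-9,0,0,0,30],[34,-6,-9,0,0,0,30],[37,-6,-9,0,0,0,30],[38,-6,-9,0,0,0,30]]

```text
clock: 65.4
position: [0.6253, -0.1495, -0.0143]
ee_rot: [-1.191, 1.22, 1.193]
force: [-0.8, -0.4, -3.1]
width: 0.361
```

```bash
python3 rel.py elbow .624 -.149 13
```

```text
x y th dz res n [ 6.2610e-01 -1.4820e-01 -1.3728e+00 -2.4872e+00  3.6760e-01  6.1680e+03]
fence -0.03 [0.6948 0.6961 0.6971] 178 0.0245
fence 0.0 [0.6956 0.6962 0.6965] 6 0.0234
open end y (2%) [-0.19702025 -0.19612474 -0.19536543]
shift [4.9 0.8 0.7] turn [-0.01  0.01  0.01] | now [ 0.6257 -0.1495 -0.0137] phi 88.66 F [ 0.2 -0.5 -2.6] w 0.363 t 65.5 q7 [ 0.71  0.88 -0.93  1.66  0.81  1.03  1.06]
```

send_rows:
  rows:
    - [[1,0.8,0,0,0,0,30],[2,0.8,0,0,0,0,30],[3,0.8,0,0,0,0,30],[3.5,0.8,0,0,0,0,30],[4,0.8,0,0,0,0,30],[4.5,0.8,0,0,0,0,30],[4.5,0.8,0,0,0,0,30],[4.5,0.8,0,0,0,0,30]]

```text
clock: 66.3
position: [0.6248, -0.1496, -0.0154]
ee_rot: [-1.193, 1.221, 1.19]
force: [-10.2, -1.1, 22.3]
width: 0.36
```

send_rows:
  rows:
    - [[-1.5,0,0,0,0,0,30],[-2,0,0,0,0,0,40],[-2,0,0,0,0,0,50],[-2,0,0,0,0,0,60],[-2,0,0,0,0,0,60],[-20,0,0,0,0,0,60],[-55,0,0,0,0,0,60],[-95,0,0,0,0,0,60]]

```text
clock: 67.1
position: [0.6241, -0.1493, 0.078]
ee_rot: [-1.191, 1.221, 1.194]
force: [0.1, 0.4, 0.6]
width: 0.598
```

```bash
python3 rel.py elbow .624 -.149 9;cp pics/rel.png pics/w25.png
```

```text
x y th dz res n [ 6.2600e-01 -1.4850e-01 -1.9018e+00  7.4920e-01  3.5470e-01  5.1520e+03]
fence -0.21 [0.6934 0.6958 0.6976] 6 0.0257
fence -0.18 [0.6919 0.6944 0.698 ] 279 0.0258
fence -0.15 [0.6929 0.6949 0.6985] 279 0.0258
fence -0.12 [0.6932 0.6957 0.6992] 278 0.0257
fence -0.09 [0.6945 0.6979 0.6997] 8 0.0259
fence 0.03 [0.685  0.6852 0.686 ] 6 0.0262
open end y (2%) [-0.19748079 -0.19643107 -0.1956347 ]
shift [102.3   4.5  -0.4] turn [0.   0.01 0.51] | now [ 0.6285 -0.1485  0.0837] phi 88.67 F [ 0.6  0.4 -0.5] w 0.6 t 67.2 q7 [ 0.75  0.78 -1.01  1.59  0.71  1.16  1.13]
```

View pics/w25.png

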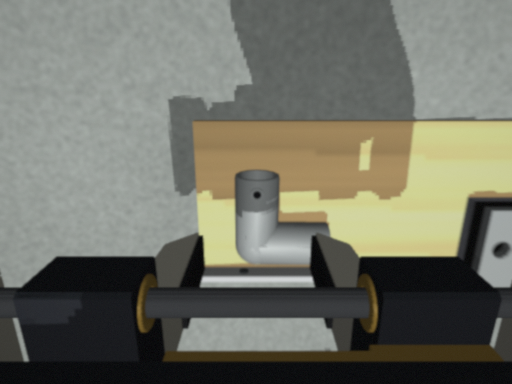

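send_rows:
  rows:
    - [[-10,25,-2,0,0,0,80],[-20,60,-5,0,0,0,100],[-20,100,-8,0,0,0,100],[-20,140,-12,0,0,0,100],[-20,170,-16,0,0,0,100],[-20,188,-18,0,0,0,100],[-20,195,-20,0,0,0,100],[-20,195,-20,0,0,0,100]]

```text
clock: 68.0
position: [0.4292, -0.1657, 0.0973]
ee_rot: [-1.192, 1.221, 1.19]
force: [0.7, -0.3, -0.9]
width: 0.997
```

```bash
python3 fit.py tee .39 -.17 -10; cp pics/fit.png pics/w26.png
```

```text
0.73 [205.6, 133.7, 85.2, 89.2]
x y th dz res n [ 4.0770e-01 -1.6970e-01 -2.7616e+00  7.9170e-01  3.9680e-01  5.1610e+03]
shift [121.3  23.1  -5.1] turn [1.41 0.   0.09] | now [ 0.4307 -0.1651  0.0973] phi 88.64 F [ 0.4 -0.2  0.8] w 0.999 t 68.1 q7 [ 1.11  0.54 -1.16  2.01  0.61  0.98  1.19]
```

View pics/w26.png

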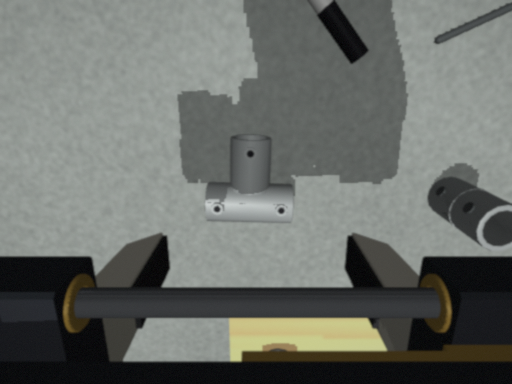

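send_rows:
  rows:
    - [[10,12,-3,0.7,0,0,100],[30,22,-5,1.4,0,0,100],[60,23,-5,1.4,0,0,100],[85,23,-5,1.4,0,0,100],[100,23,-5,1.4,0,0,100],[105,23,-5,1.4,0,0,100],[107,23,-5,1.4,0,0,100],[107,23,-5,1.4,0,0,100]]

```text
clock: 68.9
position: [0.4072, -0.1692, -0.0099]
ee_rot: [-1.174, 1.231, 1.174]
force: [-0.3, 0.0, 0.3]
width: 1.0
```

Run:
```python
from h import *
shot('wrist','w27')
raw(.4077,-.1697,-.024,87.2)
```

```text
shift [14.3 -0.5 -0.3] turn [ 0.06 -0.01  0.07] | now [ 0.4072 -0.1694 -0.0097] phi 87.26 F [-0.1  0.3 -0.2] w 1.001 t 68.95 q7 [ 1.    0.65 -0.98  2.16  0.82  0.76  0.99]
```

View pics/w27.png

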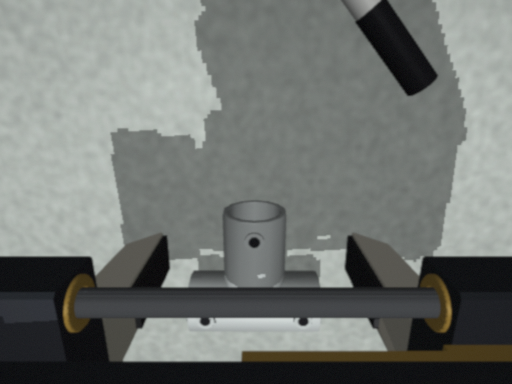

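send_rows:
  rows:
    - [[7,-0.5,0,0,0,0,100],[14,-0.5,0,0,0,0,90],[15,-0.5,0,0,0,0,70],[15,-0.5,0,0,0,0,50],[15,-0.5,0,0,0,0,40],[15,-0.5,0,0,0,0,30],[15,-0.5,0,0,0,0,30],[15,-0.5,0,0,0,0,30]]
  grip_force: 40

```text
clock: 69.75
position: [0.4068, -0.1696, -0.0252]
ee_rot: [-1.174, 1.231, 1.174]
force: [0.7, 0.3, -0.6]
width: 0.44
```

send_rows:
  rows:
    - [[0,0,0,0,0,0,30],[-3,0,0,0,0,0,30],[-10,0,0,0,0,0,30],[-30,0,0,0,0,0,30],[-60,0,0,0,0,0,30],[-90,0,0,0,0,0,30],[-110,0,0,0,0,0,30],[-120,0,0,0,0,0,30]]

```text
clock: 70.55
position: [0.4072, -0.1695, 0.0965]
ee_rot: [-1.175, 1.231, 1.172]
force: [0.2, 0.4, -3.8]
width: 0.359
```

```bash
python3 fit.py tee .4077 -.1697 -2.8 118
python3 - <<'E'
from h import *
raw(*b2w(-8,-6),.09,BY+90)
E
```

```text
0.61 [208.3, 211.4, 98.2, 139.9]
x y th dz res n [ 4.0860e-01 -1.6840e-01 -3.4266e+00  4.3141e+00  3.9550e-01  6.8750e+03]
shift [119.7  -1.1   1.6] turn [ 0.65 -0.06  0.09] | now [ 0.4072 -0.1698  0.0957] phi 87.22 F [ 0.2 -0.1 -4.4] w 0.361 t 70.65 q7 [ 1.16  0.51 -1.17  2.06  0.59  0.95  1.2 ]
shift [   5.8 -213.6  145.5] turn [-1.45 -0.06  0.09] | now [ 0.4072 -0.1698  0.0957] phi 87.22 F [ 0.2 -0.1 -4.4] w 0.361 t 70.65 q7 [ 1.16  0.51 -1.17  2.06  0.59  0.95  1.2 ]
```

send_rows:
  rows:
    - [[0,-15,10,0,0,0,30],[0,-45,31,-0.5,0,0,30],[0,-85,58,-1,0,0,30],[0,-125,85,-1.4,0,0,30],[0,-160,109,-1.4,0,0,30],[0,-190,129,-1.4,0,0,30],[0,-208,142,-1.4,0,0,30],[0,-213,145,-1.4,0,0,30]]

```text
clock: 71.45
position: [0.6273, -0.0321, 0.0928]
ee_rot: [-1.192, 1.219, 1.196]
force: [0.4, -0.1, -3.5]
width: 0.361
```

Run:
```python
from h import *
raw(*b2w(-8,-6),.02,BY+90)
```

```text
shift [72.8 -0.4 -2.8] turn [ 0.15  0.09 -0.08] | now [ 0.6273 -0.0321  0.0928] phi 88.82 F [ 0.4 -0.1 -3.5] w 0.361 t 71.45 q7 [ 0.58  0.75 -1.    1.62  0.67  1.16  0.96]
```

send_rows:
  rows:
    - [[10,0,-1,0.1,0,0,30],[25,0,-2,0.1,0,0,30],[45,0,-2,0.1,0,0,30],[65,0,-2,0.1,0,0,30],[80,0,-2,0.1,0,0,30],[88,0,-2,0.1,0,0,30],[92,0,-2,0.1,0,0,30],[92,0,-2,0.1,0,0,30]]

```text
clock: 72.25
position: [0.6262, -0.0371, 0.0025]
ee_rot: [-1.19, 1.221, 1.191]
force: [0.2, 0.1, -2.9]
width: 0.364
```

```bash
python3 rel.py tee .628 -.034 27; cp pics/rel.png pics/w28.png;python3 - <<'E'
from h import *
raw(*b2w(-8,-6),-.0165,BY+90)
E
```

```text
x y th dz res n [ 6.2780e-01 -3.6000e-02 -2.1847e+00  1.2268e+00  3.9170e-01  6.9070e+03]
fence -0.18 [0.6923 0.6941 0.6984] 368 0.0256
fence -0.15 [0.6926 0.6947 0.6986] 164 0.0257
open end y (2%) [-0.19758613 -0.195237   -0.19313516]
shift [  22.    -0.8 -112. ] turn [-0.13  0.01  0.06] | now [ 0.6269 -0.0368  0.0034] phi 88.54 F [ 0.7  0.7 -4.2] w 0.359 t 72.35 q7 [ 0.55  0.84 -0.93  1.69  0.78  1.02  0.89]
shift [19.9 -0.6  2. ] turn [-0.13  0.01  0.06] | now [ 0.6269 -0.0368  0.0034] phi 88.54 F [ 0.7  0.7 -4.2] w 0.359 t 72.35 q7 [ 0.55  0.84 -0.93  1.69  0.78  1.02  0.89]
```

View pics/w28.png

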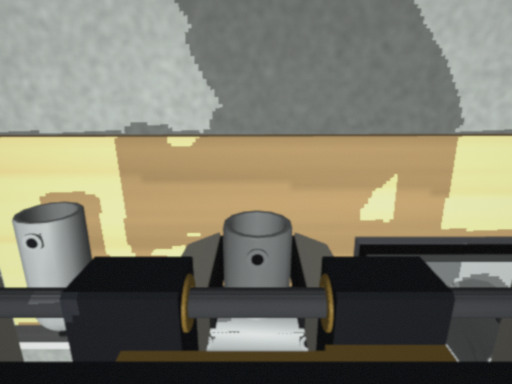

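send_rows:
  rows:
    - [[5,0,1,-0.7,0,0,30],[10,0,1.2,-0.7,0,0,30],[14,0,1.2,-0.7,0,0,30],[16,0,1.2,-0.7,0,0,30],[17,0,1.2,-0.7,0,0,30],[18,0,1.2,-0.7,0,0,30],[18,0,1.2,-0.7,0,0,30],[18,0,1.2,-0.7,0,0,30]]

```text
clock: 73.15
position: [0.6265, -0.0357, -0.0151]
ee_rot: [-1.2, 1.215, 1.199]
force: [0.4, 0.2, -4.2]
width: 0.362
```

send_rows:
  rows:
    - [[0.5,0,0,0,0,0,30],[1,0,0,0,0,0,30],[1.5,0,0,0,0,0,30],[2,0,0,0,0,0,30],[2,0,0,0,0,0,30],[2,0,0,0,0,0,30],[2,0,0,0,0,0,30],[2,0,0,0,0,0,30]]

```text
clock: 73.95
position: [0.6264, -0.0357, -0.0162]
ee_rot: [-1.2, 1.216, 1.199]
force: [-4.9, -1.7, 7.9]
width: 0.363
```

```bash
python3 rel.py tee .628 -.034 9
```

```text
x y th dz res n [ 6.2750e-01 -3.4600e-02 -1.4772e+00  7.5150e-01  3.6380e-01  6.7390e+03]
fence -0.18 [0.6923 0.6929 0.6937] 22 0.0233
fence -0.15 [0.6915 0.6933 0.6943] 94 0.0233
open end y (2%) [-0.1706633  -0.16838025 -0.16651028]
shift [   2.5    0.  -113.1] turn [ 0.58 -0.04  0.02] | now [ 0.6264 -0.0357 -0.0162] phi 89.25 F [-4.8 -1.4  7.8] w 0.358 t 74.05 q7 [ 0.53  0.86 -0.91  1.71  0.8   0.99  0.88]
```

send_rows:
  rows:
    - [[-0.7,0,0,0,0,0,32],[-1,0,0,0,0,0,42],[-1,0,0,0,0,0,52],[-1,0,0,0,0,0,58],[-1,0,0,0,0,0,58],[-20,0,0,0,0,0,58],[-60,0,0,0,0,0,58],[-105,0,0,0,0,0,58]]

```text
clock: 74.85
position: [0.6256, -0.0355, 0.0892]
ee_rot: [-1.199, 1.216, 1.202]
force: [1.3, -0.2, 0.3]
width: 0.578
```

send_rows:
  rows:
    - [[-40,20,0,0,0,0,58],[-80,60,0,0,0,0,58],[-110,105,0,0,0,0,58],[-120,150,0,0,0,0,58],[-120,180,0,0,0,0,58],[-120,195,0,0,0,0,58],[-120,200,0,0,0,0,58],[-120,200,0,0,0,0,58]]

```text
clock: 75.65
position: [0.4266, -0.0332, 0.2086]
ee_rot: [-1.201, 1.216, 1.198]
force: [0.8, -0.3, 0.4]
width: 0.578
```

```bash
cat > fin.py <<'E'
from fit import *
from scipy.optimize import least_squares
for n in ['scene','side','wrist']:
    im,d,s=shot(n,n+'F');P=cloud(n,d,s);X=P.reshape(-1,3);X=X[~np.isnan(X[:,0])]
    c={'scene':(slice(190,310),slice(160,350)),'side':(slice(110,250),slice(140,290)),'wrist':(slice(0,384),slice(0,512))}[n]
    k=1.5 if n=='wrist' else 4
    cv2.imwrite('pics/F_%s.png'%n,cv2.resize(cv2.cvtColor(im[c],cv2.COLOR_RGB2BGR),None,fx=k,fy=k))
    q=X[(abs(X[:,2]-.0815)<.0035)&(abs(X[:,0]-.666)<.03)&(abs(X[:,1]-.078)<.03)]
    if len(q)>5: print(n,'socket',cv2.minEnclosingCircle((q[:,:2]*1000).astype(np.float32)))
    q=X[(abs(X[:,2]-.0395)<.004)&(abs(X[:,0]-.666)<.05)&(abs(X[:,1]-.078)<.07)]
    if len(q)>5: print(n,'flange plate',np.round(q[:,2].mean(),4),cv2.minAreaRect((q[:,:2]*1000).astype(np.float32)))
    for t,y in (('elbow',-.149),('tee',-.035)):
        r=finder.regions_of(n,t)
        r=[a for a in r if np.nanmedian(P[a['region']][:,0])>.56 and np.nanmedian(P[a['region']][:,0])<.75]
        if r: print(n,t,np.round(fit(P,r[0]['region'],t,.627,y,np.radians(BY),9),4))
    f=X[(X[:,2]>.0225)&(X[:,2]<.030)&(X[:,0]>.685)&(X[:,0]<.72)&(X[:,1]>-.19)&(X[:,1]<.01)]
    if len(f)>50: p=np.polyfit(f[:,1],f[:,0],1);print(n,'fence line x=',p,'at -.15',np.polyval(p,-.15),'at -.035',np.polyval(p,-.035),'at .08',np.polyval(p,.08))
E
python3 fin.py
```

```text
scene socket ((669.0576171875, 77.27080535888672), 18.387453079223633)
scene flange plate 0.0389 ((669.2899780273438, 77.75990295410156), (110.67710876464844, 66.76280975341797), 88.76402282714844)
scene elbow [ 6.2750e-01 -1.4870e-01 -2.0026e+00 -1.3830e-01  8.7840e-01  7.3400e+02]
scene tee [ 6.2930e-01 -3.5200e-02 -1.5792e+00 -2.3500e-01  9.4060e-01  7.1900e+02]
scene fence line x= [0.02344319 0.70147971] at -.15 0.6979632309698701 at -.035 0.700659198217714 at .08 0.7033551654655581
side socket ((667.6953125, 80.94779968261719), 19.501211166381836)
side flange plate 0.0385 ((667.4597778320312, 80.40455627441406), (112.560791015625, 65.69354248046875), 88.82749938964844)
side elbow [ 6.2630e-01 -1.4570e-01 -2.7592e+00 -1.0783e+00  1.0960e+00  3.9100e+02]
side tee [ 6.2850e-01 -3.2400e-02 -1.0651e+00 -6.9240e-01  1.0623e+00  4.7200e+02]
side fence line x= [0.01876369 0.69919379] at -.15 0.6963792344269024 at -.035 0.6985370584512134 at .08 0.7006948824755245
wrist flange plate 0.0399 ((658.0411376953125, 42.95734786987305), (39.831092834472656, 50.54695129394531), 89.9220199584961)
wrist elbow [ 6.2640e-01 -1.5450e-01 -1.1127e+00  7.1900e-01  5.3110e-01  6.6000e+02]
wrist tee [ 6.2760e-01 -3.4400e-02 -1.5681e+00  7.5550e-01  4.7910e-01  1.4330e+03]
wrist fence line x= [0.02003342 0.69643882] at -.15 0.6934338083729954 at -.035 0.69573765116384 at .08 0.6980414939546845
```

View pics/F_scene.png

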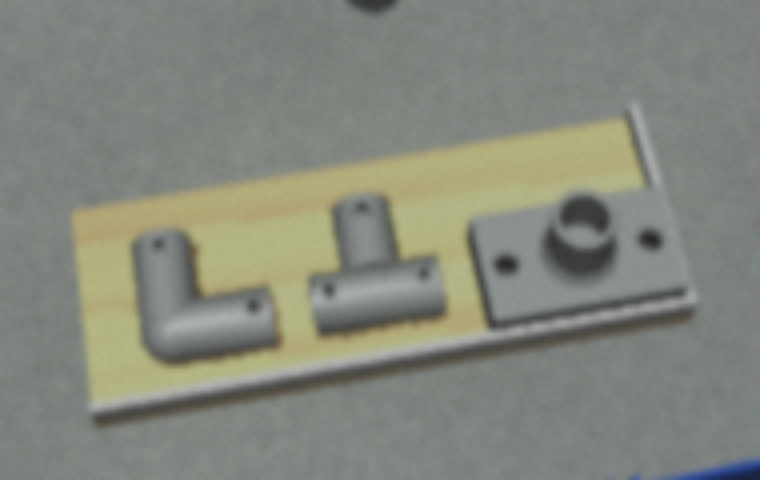

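View pics/F_side.png

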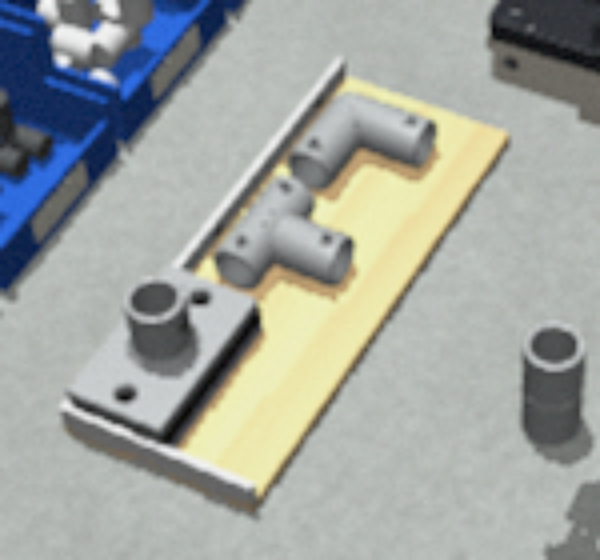

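View pics/F_wrist.png

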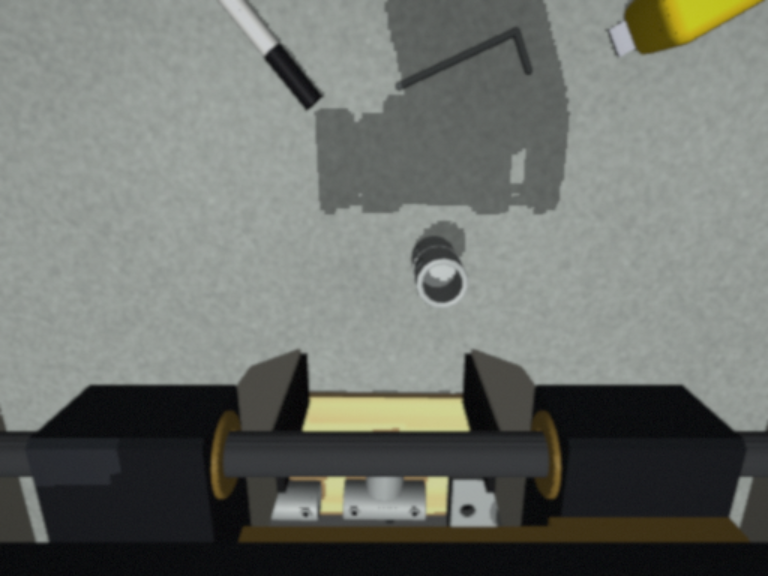

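```bash
python3 -c "
from h import *
print(arm.sign_off())"
```

```text
the job is handed in; nothing more can be done
None
```

The kit is laid out as asked and the job was handed in at about 76 s. Everything is released and the arm is clear.

**What was placed**
- **Packer:** pushed home against both fences.
- **Pad:** squared up on the packer. Both push directions stopped within 1 mm of where the packer had stopped.
- **Flange:** placed on the pad, socket up, then pushed flush with the stack until it stopped at the same positions.
- **Elbow:** laid near the open end at about board y -120, one leg pointing at the flange.
- **Tee:** laid midway between flange and elbow, within about 0.5 mm in both fixed cameras.

**Last checks**
- **Line through the socket:** relative to it, the elbow is within 0.3 mm. The tee is within 0.5 mm by the side camera and 1.1 mm by the scene camera.
- **Flange plate top:** it measures 38.5–39 mm against 39 mm expected.
- **Round flange and coupling:** I did not move either one. The coupling shows in the last pictures; the round flange's position was not measured again at the end.

**What disagreed or went wrong**
- **Fingertips:** they sit about 34–37 mm behind the reported TCP. The first grasp of the packer therefore closed on air, and I corrected for the offset after that.
- **Force spike:** positioning beside the packer gave a brief 50 N wrist force. I believe a fingertip touched the long fence. The wrist limit is 120 N, but I could not rule out the 40 N body limit.
- **Elbow angle:** it reads about 0.6–0.7° off the board's axis by the scene camera and the wrist camera's close view. The side camera says 1.4°, and the wrist camera's last, distant view about 0.2°.
- **Absolute positions:** the cameras differ by about 3 mm from each other. I therefore relied on measurements within one picture and on contact.

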